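Clamp the reading magnifier into its table stand

ROBOT

A 6-joint arm with a two-finger parallel gripper is mounted at the origin on the work surface. World frame = base frame: x ahead of the robot, y to its left, z up, the work surface at z = 0. Lengths are in m, angles in rad, forces in N, time in s.
With the tool pointing down it reaches from about 0.35 to 0.875 m from the base axis. Payload 15.5 kg.
Tool frame: the origin (TCP) lies midway between the tips of the shut fingers; the grasp point (between the pads) lies 19 mm behind it; x points along the fingers, z is the direction in which the jaws open and shut, and the axes are right-handed (so a half turn about x gives the same grasp; the last joint's range is limited). The gripper opens to 85 mm and grips with 20 to 120 N. Pads are 22 mm wide; open, the fingers measure 114 mm over their backs; the gripper's body (76 mm by 85 mm) begins 54 mm behind the grasp point. The pads swing forward as they close: fully open they stand 13 mm farther back than shut.
Start: joints at [1.137, 0.494, 1.345, -0, 1.302, -0.096], TCP at [0.207, 0.59, 0.231] pointing down, gripper open.
Joint ranges: [-2.91, 2.91], [-0.82, 2.16], [0.22, 2.67], [-1.22, 4.37], [0.12, 2.79], [-3.08, 3.08]. Speed limits (rad/s): [1.89, 1.89, 2.57, 3.01, 3.01, 3.01].

INTERFACE

Orientations are given as a unit quaternion [w, x, y, z].
In Python, from bench import observe, viewer, ticket gives the robot as it stands.
- The arm moves only by the tool apply_moves, never from a script. Its arguments are lists of equal length, an entry for each row: "angular": the turn, a rotation vector about the world's x, y, z in degrees, a list of three; "travel": the shift along the world's x, y, z in m, a list of three; "hand": the opening, from 0 (shut) to 1 (fully open). In form: {"angular": [[ax, ay, az], ...], "travel": [[dx, dy, dz], ...], "hand": [hand, ...]}. A call has exactly 5 rows; each row shifts and turns the commanded pose from where the row before left it; what a row does not reach is not made up. A row lasts 1/8 s, in which the tool goes at most 62.5 mm and 10.7 degrees, less where a joint would pass 70% of its speed; a pose out of reach is approached as far as the arm can. A call with a gripper value outside its range is refused whole. The fingers move at their own pace and stop on an object; "newtons" is the grip in N (left out, the last holds). Time passes only in rows, so rows that do not move let the fingers close, or fill a call up. It gives the time, the measured TCP pose, the force and the opening at its end, in the units of the state.
- observe(): the state, without advancing time (a new reading comes with each control period).
- viewer.get_image(name): name is "scene" or "top" or "wrist"; returns (picture, depth): 480x640x3 uint8, blue, green, red; 480x640 float32, m along the optical axis (not along the pixel's ray), 0 where there is no reading.
- viewer.camera_info(name): a dict with "fx", "fy", "cx", "cy" (pixels), "world_to_cam" (4x4, takes a point from world to camera coordinates); the wrist camera has in their place "T_tool_cam" (4x4, takes a point from camera to tool coordinates, whose origin is the TCP and whose axes are the tool frame's). Camera axes: x right, y down, z forward; pixel columns grow to the right and rows downward; lengths in m; the calibration is good to about 2 mm. The wrist camera is an equidistant fisheye: a pixel r from the principal point sees the ray r / f radians off the axis. A picture is of the moment at which its call begins: read the wrist's pose just before it. camera_info takes no time and is no camera call.
- ticket.job_done(): hands the job in, once; it reports no verdict.
The state is a dict: "time": time; "joint_positions": joint angles; "joint_vel": joint speeds; "joint_efforts": joint torques, N m; "eef_pos": TCP position; "tool_rot": TCP orientation; "ft_force": force on the tool from outside, world axes, zero at the start; "ft_torque": the same for the moment, N m; "opening": finger opening in m.
Only numpy, scipy, OpenCV 4.12 (cv2) and the standard library are available. Lean on these libraries where they do the work, as an engineer would, in place of code of your own. Each camera call takes 0.05 s, during which the arm holds its last target.

TASK

Set up the reading magnifier for the resident: take it off its wooden rest, push its steel shank fully home into the sloping collet of the table stand with the lens level from side to side, then swing the clamp lever down as far as it goes so that the collet grips the shank. Leave the magnifier standing in the stand, and do not disturb the mug, the tissue box or the spectacle case.

Things in the scene. Friction and masses are not known exactly. Their poses are not given: they have to be found in the camera images.
- magnifier: Hand magnifier, 203 mm long, 120 to 200 g, lying level on the wooden rest, shank towards the robot. x axis along the handle towards the lens, y in the lens plane, z square to it. Origin: on the handle's axis, at the shoulder where shank meets grip. Bare steel shank 12 mm in diameter, x = -47 to 0 mm, its last 4 mm tapered to 9 mm.
- grip (a point): Middle of the magnifier's black grip, at x = 40 mm on its axis. The grip is a bar 20 mm wide (y), 18 mm high (z), from x = 0 to 80 mm; the magnifier balances at about x = 42 mm.
- lens (a point): Centre of the magnifier's round clear lens, at x = 118 mm on its axis; black ring 84 mm in diameter, 10 mm thick.
- rest: Fixed wooden rest: plate 150 x 60 x 10 mm with two U-shaped posts under the magnifier, at x = -27 mm (shank) and x = 70 mm (grip), each 12 mm thick, up to 38 mm wide, rising 2 mm above the handle's axis, which lies 62 mm above the table. Between them the grip is free. Origin: on the table below the place of the magnifier's origin, same axes.
- collet: Aluminium block, 34 mm square, 85 mm long, on the stand. Origin: centre of its mouth, 140 mm above the table. x: the hole's axis, pointing out, away from the robot, 35 degrees above level; y level; z up and back. Hole 13.5 mm wide, 55 mm deep, 3 mm chamfer. Home: shoulder against the face, magnifier's frame on this one (or turned half about x); loose, it stays in by its weight.
- stand: Fixed grey stand that carries the collet: foot 150 x 130 x 18 mm, one column. Origin: on the table; the collet's mouth is 45 mm along its x and 140 mm up.
- nut (a joint): Angle (rad) of the clamp nut, a dark ring, 58 mm in diameter, round the block 29 to 47 mm behind the mouth; it turns about the collet's x axis. Starts at 0 to 0.2 (open), stop at 1.2; growing as the lever, up and out on the +y side, swings out and down. Stiff, stays where left: 3 N at the ball moves it, some more once the jaws meet the shank at about 0.75. Tight beyond 1.0.
- lever_ball (a point): Centre of the black ball (28 mm in diameter) at the end of the nut's lever, a 10 mm steel rod. In the collet's frame: x = -38 mm, y = 105 mm x sin(a), z = 105 mm x cos(a), with a = 50 degrees + the nut's angle.
- jaw_a: Steel jaw inside the block, +y side of the hole, hidden; the nut drives it 2 mm per rad towards the shank. Origin: the collet's mouth, moving with the jaw.
- jaw_b: The opposite jaw, -y side of the hole, hidden.
- mug: Bystander: white mug, 76 mm wide, 90 mm high, standing on the table. Origin: centre of the underside.
- tissue_box: Bystander: tissue box, 115 x 225 x 60 mm, on the table. Origin: centre of the underside.
- case: Bystander: grey spectacle case, 160 (x) x 62 x 34 mm, on the table. Origin: centre of the underside.
There are look-alikes about, which are no part of the job. What is meant by the stand is not blue or yellow, and is the smaller of those in its own colour.

How it is judged:
By the outcome, as a careful person would: the job done as asked, in the order asked, and still so for the second after the job is handed in, with the robot touching nothing.
It also fails if it takes over 54 s, if anything falls off the work surface, if the arm or the gripper's body presses on something with over 40 N, if the wrist force passes 120 N, or if a joint passes its speed limit or range.

## Working session

There is one attempt and no reset: what is moved stays moved. The work goes in short steps, Python scripts to look and compute and a tool call to move; the robot and the scene stay as the last step left them, time stands still between calls to the robot, and variables do not carry over. Pictures are saved under pics/ and viewed, and the job is handed in when it is done.

Besides the shell and the picture viewer there is one more tool, called after ">>>" in YAML: its name, and indented under it one key for each argument. apply_moves: Moves the arm, as the interface text tells. Its arguments: {"type":"object","properties":{"angular":{"type":"array"},"travel":{"type":"array"},"hand":{"type":"array"},"newtons":{"type":"number"}},"required":["angular","travel","hand"]}

```bash
ls; mkdir -p pics
python3 - <<'E'
from bench import observe, viewer
import cv2,numpy as np
print(observe())
for n in("scene","top"):
    p,d=viewer.get_image(n); cv2.imwrite(f"pics/{n}0.png",p); np.savez(f"pics/{n}0.npz",p=p,d=d); print(n,viewer.camera_info(n))
print(viewer.camera_info("wrist"))
E
```

```text
pics
{'time': 0.0, 'joint_positions': array([ 1.13752176e+00,  4.94179873e-01,  1.34613629e+00, -6.19486750e-06,
        1.30248227e+00, -9.54967324e-02]), 'joint_vel': array([-0.00043215, -0.00186757,  0.00034059, -0.00093495, -0.00080208,
       -0.00078156]), 'joint_efforts': array([-1.21061683e-03, -8.82142568e+01, -3.83868814e+01, -5.36223627e-05,
        9.74421564e-03, -1.74606254e-05]), 'eef_pos': array([0.20696599, 0.58935904, 0.23070056]), 'tool_rot': array([ 0.57656052, -0.40905691,  0.57729791,  0.40862885]), 'ft_force': array([-0.3805266 ,  0.19141372,  0.08354471]), 'ft_torque': array([-0.0069924 , -0.04189772, -0.010187  ]), 'opening': 0.08563626747688102}
scene {'fx': 585.2771139917337, 'fy': 585.2771139917337, 'cx': 327.9054717270904, 'cy': 238.02921354905402, 'world_to_cam': array([[-0.41211548,  0.91099049, -0.01603611,  0.18111691],
       [ 0.55508682,  0.23707648, -0.79729127, -0.20331088],
       [-0.72252298, -0.33747751, -0.6033817 ,  2.03338536],
       [ 0.        ,  0.        ,  0.        ,  1.        ]])}
top {'fx': 483.6075856648399, 'fy': 483.6075856648
[... 173 characters left out ...]
415e-01, -7.23700592e-05, -1.81182899e-01,
         5.28555574e-01],
       [ 1.81085093e-01, -3.32483756e-02, -9.82905252e-01,
         1.14222320e+00],
       [ 0.00000000e+00,  0.00000000e+00,  0.00000000e+00,
         1.00000000e+00]])}
{'fx': 371.64829954431775, 'fy': 371.64829954431775, 'cx': 314.0111503697281, 'cy': 241.87228196297735, 'T_tool_cam': array([[ 8.67019260e-04, -3.14849962e-01,  9.49141059e-01,
        -1.40791612e-01],
       [-8.62913935e-04, -9.49141298e-01, -3.14849253e-01,
         8.07486336e-02],
       [ 9.99999252e-01, -5.46046680e-04, -1.09461221e-03,
        -1.80807458e-04],
       [ 0.00000000e+00,  0.00000000e+00,  0.00000000e+00,
         1.00000000e+00]])}
```

View pics/scene0.png

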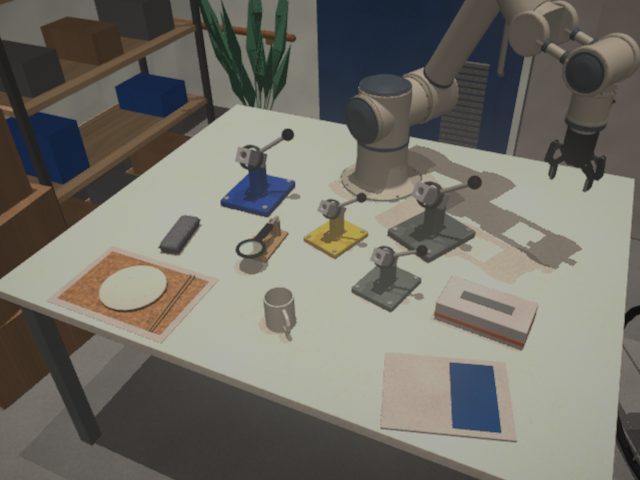

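View pics/top0.png

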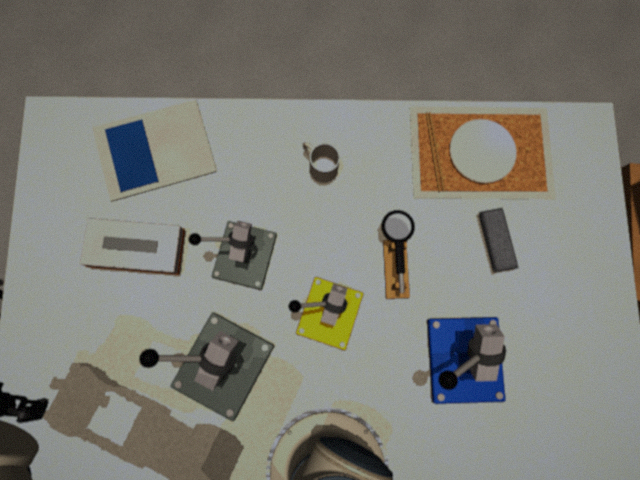

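```bash
cat > h.py <<'E'
import numpy as np,cv2
from bench import viewer
def cam(n):
    i=viewer.camera_info(n);return i,np.array(i["world_to_cam"])
def cast(n,u,v,z):
    i,T=cam(n);R=T[:3,:3];c=-R.T@T[:3,3]
    r=R.T@np.array([(u-i["cx"])/i["fx"],(v-i["cy"])/i["fy"],1]);return c+r*(z-c[2])/r[2]
def cloud(n,d):
    i,T=cam(n);R=T[:3,:3]
    v,u=np.mgrid[:480,:640];P=np.stack([(u-i["cx"])/i["fx"]*d,(v-i["cy"])/i["fy"]*d,d],-1)
    return (P-T[:3,3])@R
def proj(n,p):
    i,T=cam(n);q=T[:3,:3]@np.asarray(p)+T[:3,3];return np.array([i["cx"]+i["fx"]*q[0]/q[2],i["cy"]+i["fy"]*q[1]/q[2]])
E
python3 - <<'E'
from h import *
a=np.load("pics/top0.npz");p=a["p"];d=a["d"]
s=np.load("pics/scene0.npz")["p"]
def cr(p,y0,y1,x0,x1,k):return cv2.resize(p[y0:y1,x0:x1],None,fx=k,fy=k,interpolation=cv2.INTER_CUBIC)
cv2.imwrite("pics/c1.png",cr(p,200,300,180,290,7)[:600,:800]);cv2.imwrite("pics/c2.png",cr(p,200,310,360,430,5))
cv2.imwrite("pics/c3.png",cr(s,235,315,340,440,7));cv2.imwrite("pics/c4.png",cr(s,205,275,225,300,8))
P=cloud("top",d)
for u,v in[(397,225),(400,262),(403,290),(240,228),(236,245),(195,239),(260,280),(215,280),(325,160),(500,240),(130,240)]: print(u,v,d[v,u],P[v,u].round(4))
E
```

```text
397 225 1.189532 [ 0.5812 -0.172   0.0648]
400 262 1.1697785 [ 0.4887 -0.1756  0.0679]
403 290 1.1571679 [ 0.4208 -0.1804  0.0684]
240 228 1.0869677 [0.5535 0.1995 0.1514]
236 245 1.0945812 [0.5174 0.2096 0.1367]
195 239 1.0555452 [0.5235 0.2932 0.1747]
260 280 1.2015003 [0.4515 0.166  0.0173]
215 280 1.2126194 [0.4535 0.2799 0.0025]
325 160 1.282649 [ 7.728e-01  1.900e-03 -5.000e-04]
500 240 1.2240591 [ 0.5501 -0.4388  0.0329]
130 240 1.1656125 [0.5441 0.4756 0.0604]
```

View pics/c1.png

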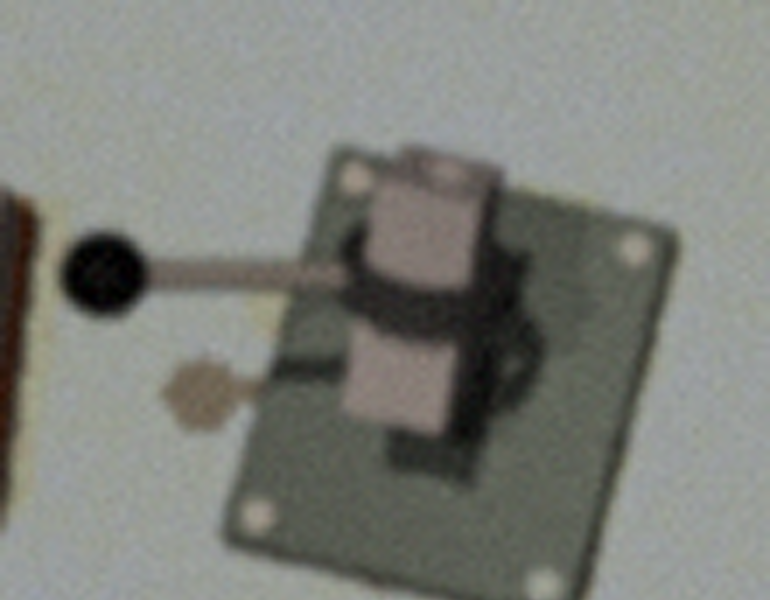

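View pics/c2.png

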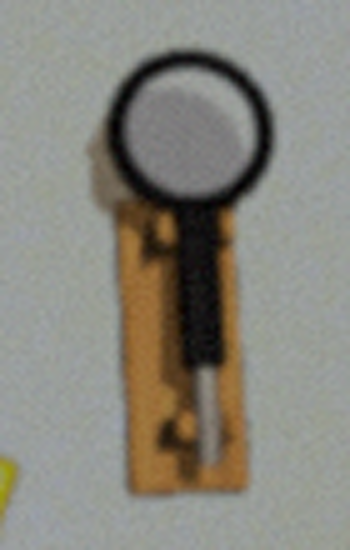

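View pics/c3.png

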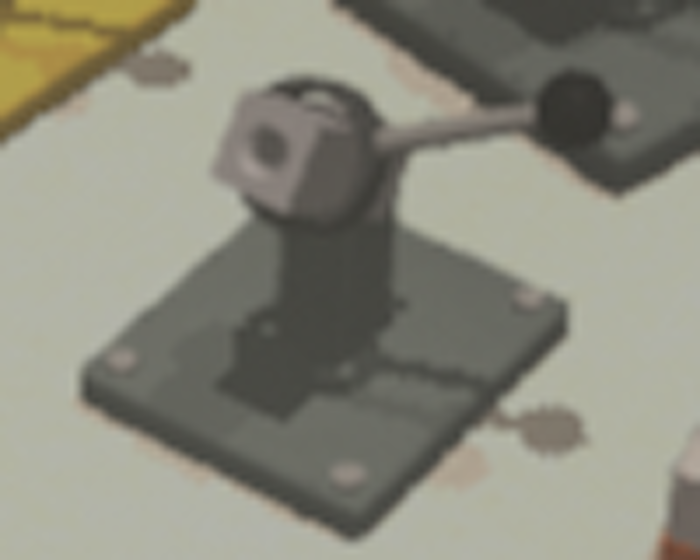

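View pics/c4.png

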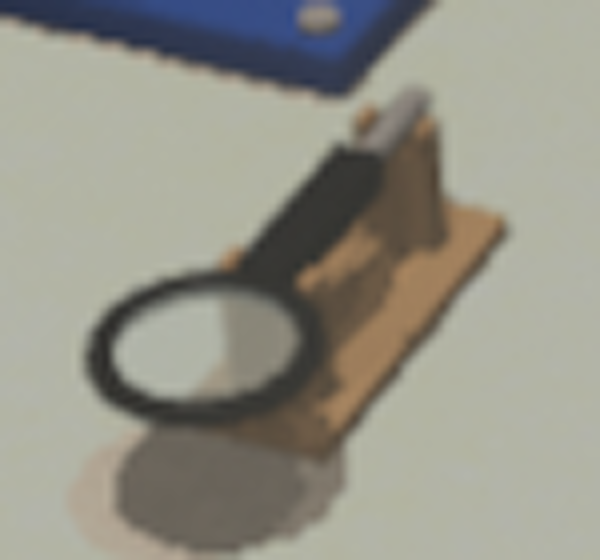

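Run:
```python
from h import *
from scipy.spatial.transform import Rotation as Rn
a=np.load("pics/top0.npz");p=a["p"];d=a["d"];P=cloud("top",d)
hsv=cv2.cvtColor(p,cv2.COLOR_BGR2HSV)
for c in [(215,265),(275,300),(345,290),(435,395),(245,380),(130,150)]: print(c,p[c[1],c[0]],hsv[c[1],c[0]])
# foot corners via depth
def foot(x0,x1,y0,y1,zlo=.012,zhi=.024):
    m=np.zeros((480,640),bool);m[y0:y1,x0:x1]=1
    m&=(P[...,2]>zlo)&(P[...,2]<zhi)
    m=cv2.morphologyEx(m.astype(np.uint8),cv2.MORPH_OPEN,np.ones((3,3)))
    k=np.argwhere(m); W=np.array([cast("top",u,v,.018)[:2] for v,u in k],np.float32)
    return cv2.minAreaRect(W),len(k)
print("small",foot(205,285,210,300)); print("big",foot(165,285,300,425)); print("yellow",foot(290,370,265,360))
# lens ring
g=cv2.cvtColor(p,cv2.COLOR_BGR2GRAY)
m=(g<45)[200:310,365:430].astype(np.uint8)
n,l,s,c=cv2.connectedComponentsWithStats(m);i=1+np.argmax(s[1:,4]);print(s[i])
mm=(l==i); ring=mm.copy(); 
cn=max(cv2.findContours(ring[:46].astype(np.uint8),0,1)[0],key=len).reshape(-1,2)
cn=cn[cn[:,1]<38]
e=cv2.fitEllipse(cn.astype(np.float32));ec=np.array(e[0])+[365,200];print("ring",ec,e[1],cast("top",*ec,.067))
# handle axis: dark pixels in rows 245-272
for r in range(243,298,4):
    row=g[r,365:430].astype(int);k=np.where(mm[r-200])[0]
    if len(k):print(r,k.min()+365,k.max()+365,cast("top",(k.min()+k.max())/2+365,r,.071))
# rest wood mask
wm=((hsv[...,0]>8)&(hsv[...,0]<20)&(hsv[...,1]>110));wm[:238]=0;wm[305:]=0;wm[:,:370]=0;wm[:,420:]=0
wm&=(P[...,2]<.02);k=np.argwhere(wm);W=np.array([cast("top",u,v,.010)[:2] for v,u in k],np.float32);print("rest",cv2.minAreaRect(W),len(k))
```

```text
(215, 265) [86 93 95] [23 24 95]
(275, 300) [149 155 156] [ 26  11 156]
(345, 290) [84 89 94] [15 27 94]
(435, 395) [127  51  21] [111 213 127]
(245, 380) [67 76 72] [43 30 76]
(130, 150) [86 48 15] [106 211  86]
small (((0.5151610970497131, 0.20723336935043335), (0.12957626581192017, 0.14922606945037842), 76.17547607421875), 2145)
big (((0.2450798600912094, 0.25262099504470825), (0.1735367774963379, 0.19981378316879272), 62.103153228759766), 253)Traceback (most recent call last):
  File "<stdin>", line 13, in <module>
  File "<stdin>", line 11, in foot
  File "h.py", line 6, in cast
    i,T=cam(n);R=T[:3,:3];c=-R.T@T[:3,3]
        ~~~^^^
  File "h.py", line 4, in cam
    i=viewer.camera_info(n);return i,np.array(i["world_to_cam"])
ValueError: time passes only in moves, steps and waits
```

```bash
sed -i 's/^def cam(n):/import functools\n@functools.lru_cache(None)\ndef cam(n):/' h.py
python3 - <<'E'
from h import *
a=np.load("pics/top0.npz");p=a["p"];d=a["d"];P=cloud("top",d)
hsv=cv2.cvtColor(p,cv2.COLOR_BGR2HSV)
g=cv2.cvtColor(p,cv2.COLOR_BGR2GRAY)
m=(g<45)[200:310,365:430].astype(np.uint8)
n,l,s,c=cv2.connectedComponentsWithStats(m);i=1+np.argmax(s[1:,4]);print(s[i])
mm=(l==i)
cn=max(cv2.findContours(mm[:46].astype(np.uint8),0,1)[0],key=len).reshape(-1,2)
cn=cn[cn[:,1]<38]
e=cv2.fitEllipse(cn.astype(np.float32));ec=np.array(e[0])+[365,200];print("ring",ec,e[1],cast("top",*ec,.066))
for r in range(243,276,4):
    k=np.where(mm[r-200])[0]
    if len(k):print(r,k.min()+365,k.max()+365,cast("top",(k.min()+k.max())/2+365,r,.071).round(4))
for r in range(270,300,2):
    k=np.where((P[r,365:430,2]>.055)&(P[r,365:430,2]<.08))[0]+365
    if len(k):print("z",r,k.min(),k.max(),cast("top",k.mean(),r,.066).round(4),P[r,k,2].max())
wm=((hsv[...,0]>8)&(hsv[...,0]<20)&(hsv[...,1]>110));wm[:238]=0;wm[305:]=0;wm[:,:370]=0;wm[:,420:]=0
wm&=(P[...,2]<.02);k=np.argwhere(wm);W=np.array([cast("top",u,v,.010)[:2] for v,u in k],np.float32);print("rest",cv2.minAreaRect(W),len(k))
# ball in both views
s=np.load("pics/scene0.npz")["p"]
for nm,im,(x0,x1,y0,y1) in(("top",p,(184,204,228,250)),("scene",s,(412,432,241,262))):
    b=(cv2.cvtColor(im,cv2.COLOR_BGR2GRAY)<45)[y0:y1,x0:x1].astype(np.uint8)
    b=cv2.morphologyEx(b,cv2.MORPH_OPEN,np.ones((5,5),np.uint8));k=np.argwhere(b);print(nm,k.mean(0)[::-1]+[x0,y0],len(k))
# predicted collet points
yaw=np.radians(-13.8);o=np.array([.5152,.2072,0])
c,sn=np.cos(yaw),np.sin(yaw);ex=np.array([c,sn,0]);ey=np.array([-sn,c,0]);t=np.radians(35)
X=ex*np.cos(t)+np.array([0,0,np.sin(t)]);Z=-ex*np.sin(t)+np.array([0,0,np.cos(t)]);M=o+.045*ex+[0,0,.14]
print("mouth",M,proj("top",M),proj("scene",M))
for A in(0,.1,.2):
    al=np.radians(50)+A;B=M-.038*X+.105*np.sin(al)*ey+.105*np.cos(al)*Z;print(A,B.round(4),proj("top",B),proj("scene",B))
E
```

```text
[ 17  11  32  64 530]
ring [397.43087769 226.24574089] (30.834104537963867, 31.388025283813477) [ 0.57774954 -0.17268236  0.066     ]
243 395 403 [ 0.5349 -0.1742  0.071 ]
247 389 403 [ 0.525  -0.1665  0.071 ]
251 394 403 [ 0.5151 -0.1723  0.071 ]
255 394 403 [ 0.5053 -0.172   0.071 ]
259 395 403 [ 0.4955 -0.1728  0.071 ]
263 395 403 [ 0.4858 -0.1725  0.071 ]
267 396 403 [ 0.476  -0.1734  0.071 ]
271 396 404 [ 0.4663 -0.1743  0.071 ]
z 270 396 404 [ 0.4694 -0.1753  0.066 ] 0.070963321968291
z 272 396 404 [ 0.4646 -0.1751  0.066 ] 0.0731728061102137
z 274 398 402 [ 0.4597 -0.175   0.066 ] 0.07077043452031138
z 276 399 403 [ 0.4548 -0.1772  0.066 ] 0.06847799864564746
z 278 399 403 [ 0.45   -0.1771  0.066 ] 0.0688335762525253
z 280 399 403 [ 0.4452 -0.1769  0.066 ] 0.06754936650157697
z 282 399 403 [ 0.4403 -0.1767  0.066 ] 0.06857094396839049
z 284 395 407 [ 0.4355 -0.1772  0.066 ] 0.0679768130853414
z 286 395 407 [ 0.4307 -0.177   0.066 ] 0.06869407338204472
z 288 399 403 [ 0.4259 -0.1762  0.066 ] 0.07223142056766153
z 290 399 403 [ 0.4211 -0.1761  0.066 ] 0.06843011832086655
z 292 400 403 [ 0.4163 -0.1771  0.066 ] 0.06796039408673768
rest ((0.48096343874931335, -0.17540328204631805), (0.14841990172863007, 0.057653240859508514), 1.4790003299713135) 764
top [194.44578313 238.86746988] 83
scene [nan nan] 0
mouth [0.55890104 0.19646599 0.14      ] [242.09821005 226.8011521 ] [378.37496809 254.60626637]
0 [0.5103 0.2912 0.1735] [195.78062103 245.08318951] [421.34316383 242.29445361]
0.1 [0.5164 0.2962 0.1666] [194.31472272 242.90029543] [422.32570791 246.34116443]
0.2 [0.5227 0.3003 0.1593] [193.34415114 240.7373034 ] [422.92275531 250.48897791]<stdin>:23: RuntimeWarning: Mean of empty slice.
  ret = um.true_divide(
```

Run:
```python
from h import *
from scipy.spatial.transform import Rotation as Rn
print(Rn.from_quat([-.40905691,.57729791,.40862885,.57656052]).as_matrix().round(3))
a=np.load("pics/top0.npz");p=a["p"]
s=np.load("pics/scene0.npz")["p"]
g=cv2.cvtColor(s,cv2.COLOR_BGR2GRAY);print(g[250:262,370:388]);print(g[244:258,412:432])
g=cv2.cvtColor(p,cv2.COLOR_BGR2GRAY);print(g[220:232,234:254])
```

```text
[[-0.001 -0.943  0.331]
 [-0.001  0.331  0.943]
 [-1.     0.    -0.001]]
[[177 177 177 153 131 129 129 129 128 128 128 127 127 115 105 100 104 110]
 [176 177 173 148 129 130 129 129 129 130 130 130 129 128 128 124 112 101]
 [176 177 164 140 130 129 124 118 121 129 131 131 129 129 128 123 122 118]
 [176 174 152 132 128 122 110  97  99 111 125 130 129 130 128 112 101 103]
 [176 164 140 129 126 115  99  87  83  88 107 126 130 129 126 104  86  87]
 [176 154 132 130 129 121 101  86  84  84  94 118 128 129 117  97  87  87]
 [174 149 130 132 136 129 103  86  86  85  92 117 128 126 107  89  87  87]
 [164 141 130 132 142 141 116  92  85  87  96 119 129 118  97  87  87  87]
 [153 134 131 131 144 153 141 117 101  99 111 125 129 110  90  88  87  87]
 [147 131 130 130 137 150 151 141 127 119 124 130 126 105  88  87  87  87]
 [158 142 132 130 130 133 140 140 134 130 129 130 119  98  88  87  87  88]
 [173 164 154 141 131 130 129 129 129 130 130 127 108  90  88  88  88  88]]
[[101 102 102 101 102 102 101 100  94  88  93  95  99 102 101 101 101 102
  102 102]
 [ 98  95  97 101 102 101  94  85  73  65
[... 1385 characters left out ...]
 124 135
  149 159]
 [ 85  86  84  86  87  78  89 103 119 125 124 118 104  94  91  92  95 105
  137 158]
 [ 96  98  96  90  89  87  87  95 106 113 119 109 105  90  85  85  78  89
  133 152]
 [107 113 110 107 108  92  93  92 105 105 102 101  91  89  88  74  64  81
  112 134]
 [118 126 121 120 115 114 113 101 101  98 100  98  90  85  82  68  43  63
   86  96]
 [117 123 116 124 120 118 118 115 117 108 107 102  97  98  85  58  46  57
   72  80]
 [117 118 118 121 125 123 121 118 121 120 118 116 112 108  84  46  43  64
   74  75]
 [122 124 122 123 121 121 121 120 122 122 120 121 123 108  81  44  40  66
   79  85]
 [119 124 120 123 119 124 118 116 123 117 119 121 123 107  78  38  49  72
   78  77]]
```

```bash
cat >> h.py <<'E'
def tri(a,b):
    Ps=[]
    for n in("top","scene"):
        i,T=cam(n);K=np.array([[i["fx"],0,i["cx"]],[0,i["fy"],i["cy"]],[0,0,1]]);Ps.append(K@T[:3])
    x=cv2.triangulatePoints(Ps[0],Ps[1],np.array(a,float).reshape(2,1),np.array(b,float).reshape(2,1))
    x=(x[:3]/x[3]).ravel();return x,proj("top",x)-a,proj("scene",x)-b
E
python3 - <<'E'
from h import *
print("mouth",tri((243.5,224.5),(378,256)));print("ball",tri((194.4,238.9),(421.7,250.3)))
# foot corners: top view, crop scale 7
for nm,L in(("top",[(345,150),(680,232)]),("scene",[(82,372),(355,525),(567,303)])):
    for u,v in L:
        o=(180,200) if nm=="top" else (340,235)
        print(nm,cast(nm,u/7+o[0],v/7+o[1],.018))
yaw=np.radians(-13.8);o=np.array([.5152,.2072,.018])
for sx,sy in((1,1),(1,-1),(-1,1),(-1,-1)):
    q=o+[sx*.075*np.cos(yaw)-sy*.065*np.sin(yaw),sx*.075*np.sin(yaw)+sy*.065*np.cos(yaw),0];print(sx,sy,q.round(4),((proj("top",q)-[180,200])*7).round(),((proj("scene",q)-[340,235])*7).round())
E
```

```text
mouth (array([0.56375555, 0.19567037, 0.1387995 ]), array([-0.92641583,  0.33909785]), array([-0.61193905,  0.00750747]))
ball (array([0.52630236, 0.29787276, 0.16170707]), array([-0.11861174,  0.0400659 ]), array([-0.07701453,  0.00720615]))
top [0.60062168 0.24616581 0.018     ]
top [0.57041305 0.12490235 0.018     ]
scene [0.57656895 0.1320549  0.018     ]
scene [0.61389761 0.25508159 0.018     ]
scene [0.46536804 0.28940333 0.018     ]
1 1 [0.6035 0.2524 0.018 ] [328. 142.] [358. 505.]
1 -1 [0.5725 0.1262 0.018 ] [677. 226.] [ 72. 361.]
-1 1 [0.4579 0.2882 0.018 ] [213. 543.] [570. 291.]
-1 -1 [0.4269 0.162  0.018 ] [570. 629.] [292. 164.]
```

>>> apply_moves:
  angular:
    - [0,0,-8.7]
    - [0,0,-8.7]
    - [0,0,-8.7]
    - [0,0,-8.7]
    - [0,0,-8.7]
  travel:
    - [0.012,-0.012,0.02]
    - [0.02,-0.02,0.02]
    - [0.02,-0.02,0.02]
    - [0.02,-0.02,0.02]
    - [0.02,-0.02,0.01]
  hand: [1,1,1,1,1]

```text
time: 0.72
eef_pos: [0.2998, 0.4971, 0.3221]
tool_rot: [0.688, -0.164, 0.688, 0.164]
ft_force: [0.4, 0.1, 0.3]
opening: 0.0851
```

>>> apply_moves:
  angular:
    - [0,0,-8.7]
    - [0,0,-8.7]
    - [0,0,-8.7]
    - [0,0,-8.7]
    - [0,0,-8.7]
  travel:
    - [0.02,-0.02,0]
    - [0.02,-0.02,0]
    - [0.02,-0.02,0]
    - [0.02,-0.02,0]
    - [0.02,-0.02,0]
  hand: [1,1,1,1,1]

```text
time: 1.35
eef_pos: [0.3996, 0.3969, 0.321]
tool_rot: [0.7, 0.102, 0.7, -0.102]
ft_force: [0.9, 0.5, 0.3]
opening: 0.0855
```

>>> apply_moves:
  angular:
    - [0,0,-8.7]
    - [0,0,-8.7]
    - [0,0,-8.7]
    - [0,0,-8.7]
    - [0,0,-8.7]
  travel:
    - [0.02,-0.02,0]
    - [0.02,-0.02,0]
    - [0.02,-0.02,0]
    - [0.02,-0.02,0]
    - [0.02,-0.02,0]
  hand: [1,1,1,1,1]

```text
time: 1.98
eef_pos: [0.4996, 0.2969, 0.321]
tool_rot: [0.612, 0.354, 0.612, -0.355]
ft_force: [0.4, 0.8, -0.3]
opening: 0.0854
```

>>> apply_moves:
  angular:
    - [0,0,-8.7]
    - [0,0,-8.7]
    - [0,0,-8.7]
    - [0,0,-8.7]
    - [0,0,-9]
  travel:
    - [0.02,-0.02,0]
    - [0.02,-0.02,0]
    - [0.02,-0.02,0]
    - [0.015,-0.02,0]
    - [0.01,-0.015,0]
  hand: [1,1,1,1,1]

```text
time: 2.6
eef_pos: [0.5846, 0.2017, 0.3208]
tool_rot: [-0.435, -0.557, -0.436, 0.557]
ft_force: [-0.4, 0.0, 0.4]
opening: 0.0855
```

```bash
cat >> h.py <<'E'
from scipy.spatial.transform import Rotation as Rn
def wristpose():
    from bench import observe
    o=observe();q=np.array(o["tool_rot"]);R=Rn.from_quat(q[[1,2,3,0]]).as_matrix();return R,np.array(o["eef_pos"]),o
def wray(R,t,u,v):
    i=viewer.camera_info("wrist") if not hasattr(wray,"i") else wray.i;wray.i=i
    dx,dy=u-i["cx"],v-i["cy"];r=np.hypot(dx,dy);th=r/i["fx"]
    c=np.array([np.sin(th)*dx/max(r,1e-9),np.sin(th)*dy/max(r,1e-9),np.cos(th)])
    T=np.array(i["T_tool_cam"]);return R@T[:3,3]+t,R@T[:3,:3]@c
def wproj(R,t,p):
    i=viewer.camera_info("wrist") if not hasattr(wray,"i") else wray.i;wray.i=i
    T=np.array(i["T_tool_cam"]);q=T[:3,:3].T@(R.T@(np.asarray(p)-t)-T[:3,3])
    th=np.arctan2(np.hypot(q[0],q[1]),q[2]);k=i["fx"]*th/max(np.hypot(q[0],q[1]),1e-9);return np.array([i["cx"]+k*q[0],i["cy"]+k*q[1]])
def wgrab(name):
    R,t,o=wristpose();p,d=viewer.get_image("wrist");cv2.imwrite(f"pics/{name}.png",p);np.savez(f"pics/{name}.npz",p=p,d=d,R=R,t=t);print(o["time"],t,o["joint_positions"]);return R,t,p,d
E
python3 - <<'E'
from h import *
R,t,p,d=wgrab("w1");print(R.round(3));print(wproj(R,t,[.56,.196,.14]))
E
```

```text
2.6 [0.5846149  0.20172274 0.32080431] [ 2.35767382e-01  4.16268882e-01  1.22942039e+00 -5.25731441e-05
  1.49666502e+00  2.05051706e+00]
[[-0.001  0.97  -0.242]
 [-0.    -0.242 -0.97 ]
 [-1.    -0.001  0.   ]]
[326.15612127 238.3421012 ]
```

View pics/w1.png

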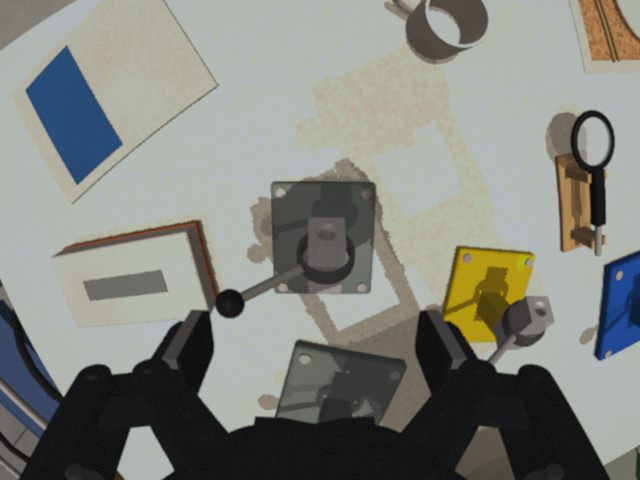

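Run:
```python
from h import *
p=cv2.imread("pics/w1.png");cv2.imwrite("pics/w1c.png",cv2.resize(p[170:310,205:395],None,fx=4.2,fy=4.2,interpolation=cv2.INTER_CUBIC))
```

```text
(no output)
```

View pics/w1c.png

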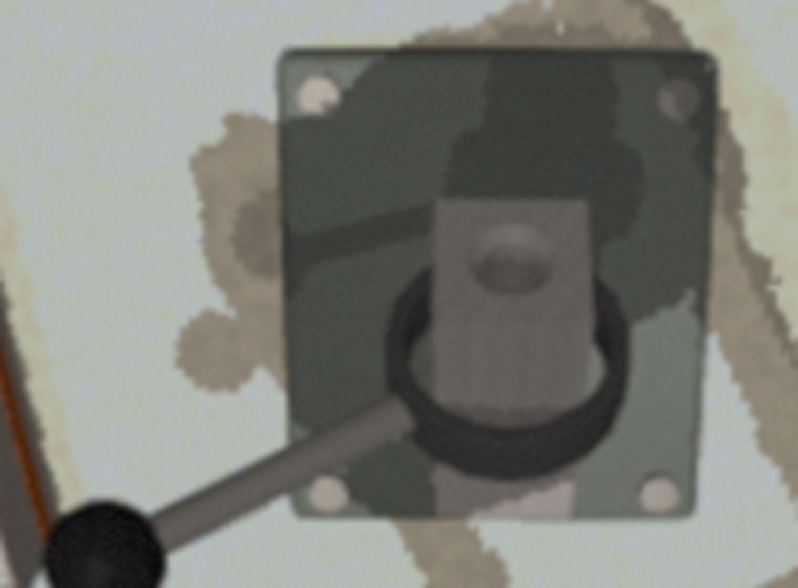

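Run:
```python
from h import *
a=np.load("pics/w1.npz");R,t=a["R"],a["t"]
def c(u,v,z):
    o,r=wray(R,t,u/4.2+205,v/4.2+170);return o+r*(z-o[2])/r[2]
print("mouth",c(511.5,258.5,.14))
K=[c(u,v,.018) for u,v in((281,50),(719,52),(696,519),(294,517))]
K=np.array(K);print(K.round(4),K.mean(0))
print([np.linalg.norm(K[i]-K[(i+1)%4]) for i in range(4)])
for i,j in((3,0),(2,1)):print(np.degrees(np.arctan2(*(K[i]-K[j])[[1,0]]))+180)
for i,j in((1,0),(2,3)):print(np.degrees(np.arctan2(*(K[j]-K[i])[[1,0]]))-90)
print("ball .161",c(105,557,.1617))
d=a["d"]
# face edges yaw: left/right edge of block
print([c(u,v,.14+.017*.819) for u,v in((435,199),(587,199))])
print([c(u,v,.14-.017*.819) for u,v in((433,318),(590,318))])
```

```text
mouth [0.56614279 0.19394439 0.14      ]
[[0.6063 0.2481 0.018 ]
 [0.5755 0.1255 0.018 ]
 [0.4306 0.1613 0.018 ]
 [0.4627 0.2851 0.018 ]] [0.51876162 0.20499846 0.018     ]
[np.float64(0.12645610343629243), np.float64(0.14923709720542558), np.float64(0.127958083002428), np.float64(0.14837261968759302)]
345.5493624398935
346.126719035379
-14.13466915188215
-14.522073965375057
ball .161 [0.52783161 0.29553429 0.1617    ]
[array([0.58645811, 0.2055885 , 0.153923  ]), array([0.57898005, 0.17549781, 0.153923  ])]
[array([0.55250441, 0.21506484, 0.126077  ]), array([0.54381105, 0.18036574, 0.126077  ])]
```

>>> apply_moves:
  angular:
    - [0,0,1.5]
    - [0,0,1.5]
    - [0,0,1.5]
    - [0,0,1.5]
    - [0,0,1.5]
  travel:
    - [0,-0.03,0]
    - [-0.01,-0.04,0]
    - [-0.01,-0.04,0]
    - [-0.01,-0.04,0]
    - [-0.01,-0.04,0]
  hand: [1,1,1,1,1]

```text
time: 3.28
eef_pos: [0.5435, 0.0118, 0.3211]
tool_rot: [-0.473, -0.525, -0.473, 0.526]
ft_force: [-0.3, 0.2, -0.9]
opening: 0.0851
```

>>> apply_moves:
  angular:
    - [0,0,1.5]
    - [0,0,1.5]
    - [0,0,1.5]
    - [0,0,1.5]
    - [0,0,2]
  travel:
    - [-0.01,-0.04,0]
    - [-0.01,-0.04,-0.01]
    - [-0.01,-0.04,-0.02]
    - [-0.01,-0.04,-0.03]
    - [-0.005,-0.026,-0.04]
  hand: [1,1,1,1,1]

```text
time: 3.9
eef_pos: [0.4989, -0.1748, 0.2209]
tool_rot: [0.509, 0.492, 0.508, -0.491]
ft_force: [0.8, 0.3, -0.7]
opening: 0.0855
```

Run:
```python
from h import *
R,t,p,d=wgrab("w2");print(R.round(3))
```

```text
3.9 [ 0.49887555 -0.17484523  0.22085459] [-4.50024086e-01  3.69440010e-01  1.59712569e+00 -1.05314702e-04
  1.17345398e+00  1.08684795e+00]
[[ 0.001  0.999  0.034]
 [-0.001  0.034 -0.999]
 [-1.     0.001  0.001]]
```

View pics/w2.png

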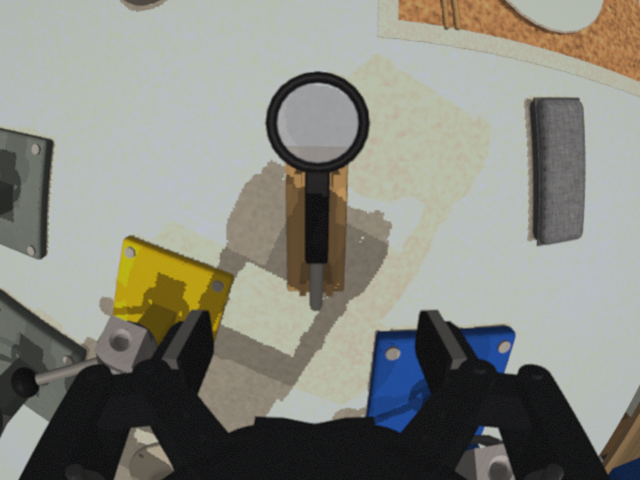

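Run:
```python
from h import *
a=np.load("pics/w2.npz");R,t,p=a["R"],a["t"],a["p"]
def c(u,v,z):
    o,r=wray(R,t,u,v);return (o+r*(z-o[2])/r[2]).round(4)
g=cv2.cvtColor(p,cv2.COLOR_BGR2GRAY)
m=(g<40).astype(np.uint8);n,l,s,ce=cv2.connectedComponentsWithStats(m);i=l[180,316];print(s[i])
k=l==i
cn=max(cv2.findContours(k[:160].astype(np.uint8),0,1)[0],key=len).reshape(-1,2);cn=cn[cn[:,1]<157]
W=np.array([c(u,v,.065)[:2] for u,v in cn],np.float32);print("ring",cv2.minEnclosingCircle(W),cv2.fitEllipse(W))
for v in range(180,265,10):
    q=np.where(k[v,290:345])[0]+290;print(v,q.min(),q.max(),c((q.min()+q.max())/2,v,.071))
print("shoulder rows",np.where(k[:,316])[0].max())
for v in(270,280,300,305):
    print(v,g[v,305:328])
print("tip",c(316,309,.062),"shoulder",c(316.5,263.5,.071))
```

```text
[ 267   73  101  191 4231]
ring ((0.5804360508918762, -0.17524482309818268), 0.04028797149658203) ((0.5815194249153137, -0.1751953661441803), (0.07207512855529785, 0.07456769049167633), 9.494187355041504)
180 306 328 [ 0.535  -0.1765  0.071 ]
190 305 328 [ 0.5269 -0.1764  0.071 ]
200 305 328 [ 0.5188 -0.1767  0.071 ]
210 305 328 [ 0.5106 -0.177   0.071 ]
220 305 328 [ 0.5022 -0.1773  0.071 ]
230 305 327 [ 0.4938 -0.1771  0.071 ]
240 305 327 [ 0.4852 -0.1774  0.071 ]
250 305 327 [ 0.4765 -0.1778  0.071 ]
260 306 327 [ 0.4676 -0.1785  0.071 ]
shoulder rows 262
270 [63 62 63 61 61 67 72 74 79 78 81 79 79 78 79 78 73 65 58 57 57 56 56]
280 [64 66 70 71 65 68 72 77 76 81 80 81 80 78 77 75 73 66 60 62 59 60 58]
300 [178 181 181 171 130  88  72  76  79  80  80  78  78  78  75  72  74  91
 108 111 111 111 113]
305 [180 181 183 178 145  97  74  76  80  79  79  80  79  75  76  71  75  91
 105 110 114 116 116]
tip [ 0.416  -0.1799  0.062 ] shoulder [ 0.4644 -0.1786  0.071 ]
```

>>> apply_moves:
  angular:
    - [0,0,-0.4]
    - [0,0,0]
    - [0,0,0]
    - [0,0,0]
    - [0,0,0]
  travel:
    - [0.004,-0.002,-0.02]
    - [0,0,-0.04]
    - [0,0,-0.05]
    - [0,0,-0.045]
    - [0,0,-0.025]
  hand: [1,1,1,1,1]

```text
time: 4.58
eef_pos: [0.5022, -0.1745, 0.0392]
tool_rot: [0.506, 0.493, 0.508, -0.494]
ft_force: [0.8, -0.1, -0.3]
opening: 0.0853
```

>>> apply_moves:
  angular:
    - [0,0,0]
    - [0,0,0]
    - [0,0,0]
    - [0,0,0]
    - [0,0,0]
  travel:
    - [0,0,0]
    - [0,0,0]
    - [0,0,0]
    - [0,0,0]
    - [0,0,0]
  hand: [0.4,0.2,0,0,0]
  newtons: 50

```text
time: 5.2
eef_pos: [0.5037, -0.1755, 0.0424]
tool_rot: [0.507, 0.494, 0.506, -0.493]
ft_force: [-1.9, 2.6, 9.9]
opening: 0.0191
```

>>> apply_moves:
  angular:
    - [0,0,0]
    - [0,0,0]
    - [0,0,0]
    - [0,0,0]
    - [0,0,0]
  travel:
    - [0,0,0]
    - [0,0,0]
    - [0,0,0.003]
    - [0,0,0.003]
    - [0,0,0.003]
  hand: [0,0,0,0,0]

```text
time: 5.82
eef_pos: [0.5031, -0.1753, 0.0506]
tool_rot: [0.506, 0.494, 0.506, -0.494]
ft_force: [0.4, -0.8, -1.3]
opening: 0.0192
```

>>> apply_moves:
  angular:
    - [0,0,0]
    - [0,0,0]
    - [0,0,0]
    - [0,0,0]
    - [0,0,0]
  travel:
    - [0,0,0.005]
    - [0,0,0.01]
    - [0,0,0.02]
    - [0,0,0.03]
    - [0,0,0.02]
  hand: [0,0,0,0,0]

```text
time: 6.45
eef_pos: [0.5034, -0.1754, 0.1371]
tool_rot: [0.507, 0.494, 0.506, -0.494]
ft_force: [0.4, 0.1, -1.7]
opening: 0.0195
```

Run:
```python
from h import *
R,t,p,d=wgrab("w3");print(R.round(3))
```

```text
6.45 [ 0.50337182 -0.17542222  0.13706415] [-4.47383688e-01  4.82388825e-01  1.68275978e+00  1.89188045e-05
  9.75228831e-01  1.09813636e+00]
[[ 0.001  1.     0.025]
 [-0.001  0.025 -1.   ]
 [-1.     0.001  0.001]]
```

View pics/w3.png

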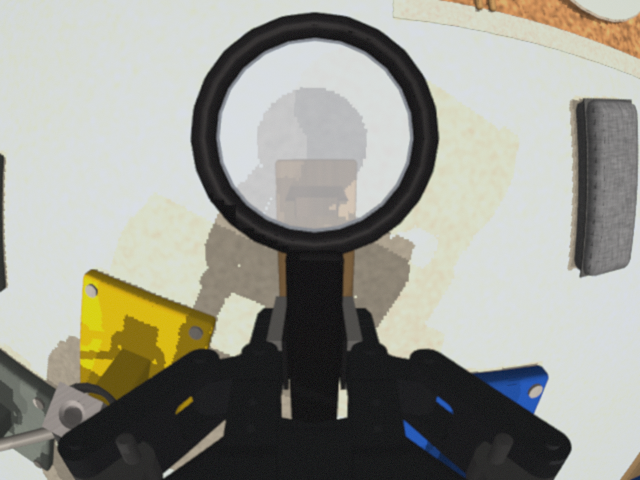

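Run:
```python
from h import *
a=np.load("pics/w3.npz");R,t,p,d=a["R"],a["t"],a["p"],a["d"]
g=cv2.cvtColor(p,cv2.COLOR_BGR2GRAY)
m=(g<60).astype(np.uint8)[:240];n,l,s,ce=cv2.connectedComponentsWithStats(m);i=l[25,315];k=(l==i)
cn=max(cv2.findContours(k.astype(np.uint8),0,1)[0],key=len).reshape(-1,2);cn=cn[cn[:,1]<225]
P=[]
for u,v in cn:
    P.append(wray(R,t,u,v))
for z in(.11,.115,.12,.125,.13):
    W=np.array([(o+r*(z-o[2])/r[2])[:2] for o,r in P])
    A=np.c_[2*W,np.ones(len(W))];x=np.linalg.lstsq(A,(W**2).sum(1),rcond=None)[0];rad=np.sqrt(x[2]+x[0]**2+x[1]**2);res=np.hypot(*(W-x[:2]).T)-rad
    print(z,x[:2],rad,res.std())
# depth of ring top
q=np.argwhere(k);q=q[::7];th=[]
T=np.array(viewer.camera_info("wrist")["T_tool_cam"])
Z=[]
for v,u in q:
    if d[v,u]>0:
        o,r=wray(R,t,u,v);f=R@T[:3,2];X=o+r*d[v,u]/(r@f);Z.append(X)
Z=np.array(Z);print("ring depth",np.median(Z,0),Z.mean(0)); 
A=np.c_[Z[:,:2]-Z[:,:2].mean(0),np.ones(len(Z))];print("plane",np.linalg.lstsq(A,Z[:,2],rcond=None)[0])
# grip bar cols
for v in (262,275,285): 
    kk=np.where(g[v,270:360]<45)[0]+270;print(v,kk.min(),kk.max())
```

```text
0.11 [ 0.57872854 -0.17409693] 0.05652550888488256 0.00019380385804255358
0.115 [ 0.57889937 -0.17408134] 0.05484263346836148 0.00018803393655470593
0.12 [ 0.5790702  -0.17406575] 0.05315975805184486 0.00018226401506686024
0.125 [ 0.57924103 -0.17405015] 0.05147688263532285 0.00017649409357900974
0.13 [ 0.57941187 -0.17403456] 0.049794007218806745 0.00017072417209116383
ring depth [ 0.58672167 -0.1728767   0.15914639] [ 0.58462934 -0.17366531  0.15906375]
plane [ 0.0006731  -0.00126094  0.15906375]
262 286 342
275 286 342
285 287 342
```

>>> apply_moves:
  angular:
    - [0,0,-5.0]
    - [0,0,-5.0]
    - [0,0,-5.5]
    - [0,0,0]
    - [0,0,0]
  travel:
    - [0,0,0.03]
    - [0,0,0.04]
    - [0,0.01,0.04]
    - [0,0.02,0.03]
    - [0.01,0.03,0]
  hand: [0,0,0,0,0]

```text
time: 7.12
eef_pos: [0.5137, -0.1154, 0.2777]
tool_rot: [0.436, 0.558, 0.433, -0.557]
ft_force: [0.2, 0.5, -2.8]
opening: 0.0193
```

>>> apply_moves:
  angular:
    - [-1.7,-6.8,0]
    - [-1.7,-6.8,0]
    - [-1.7,-6.8,0]
    - [-1.7,-6.8,0]
    - [-1.7,-6.8,0]
  travel:
    - [0.018,0.045,0]
    - [0.018,0.045,0]
    - [0.018,0.045,0]
    - [0.018,0.045,0]
    - [0.018,0.045,0]
  hand: [0,0,0,0,0]

```text
time: 7.75
eef_pos: [0.6004, 0.1029, 0.2754]
tool_rot: [0.58, 0.66, 0.251, -0.406]
ft_force: [1.8, -1.9, -1.5]
opening: 0.0192
```

>>> apply_moves:
  angular:
    - [0,0,0]
    - [0,0,0]
    - [0,0,0]
    - [0,0,0]
    - [0,0,0]
  travel:
    - [0.02,0.02,0]
    - [0.02,0.02,-0.02]
    - [0.015,0.015,-0.02]
    - [0.015,0.002,-0.02]
    - [0,0,-0.018]
  hand: [0,0,0,0,0]

```text
time: 8.38
eef_pos: [0.6711, 0.1581, 0.1961]
tool_rot: [0.579, 0.659, 0.252, -0.408]
ft_force: [-0.5, -0.5, -1.0]
opening: 0.0195
```

Run:
```python
from h import *
from bench import observe
R,t,o=wristpose();print(o["time"],t.round(4),R.round(4),o["joint_positions"].round(3),o["ft_force"].round(1))
for n in("scene","top"):
    p,d=viewer.get_image(n);np.savez(f"pics/{n}1.npz",p=p,d=d)
    x0,x1,y0,y1=(330,450,180,280) if n=="scene" else (180,300,150,260)
    cv2.imwrite(f"pics/{n}1c.png",cv2.resize(p[y0:y1,x0:x1],None,fx=5.4,fy=5.4,interpolation=cv2.INTER_CUBIC))
```

```text
8.375 [0.6711 0.1581 0.1961] [[ 0.5401  0.8048 -0.2462]
 [-0.1405 -0.2022 -0.9692]
 [-0.8298  0.5581  0.0039]] [ 0.284  0.478  1.684 -0.596  0.535  2.553] [-0.5 -0.5 -1. ]
```

View pics/scene1c.png

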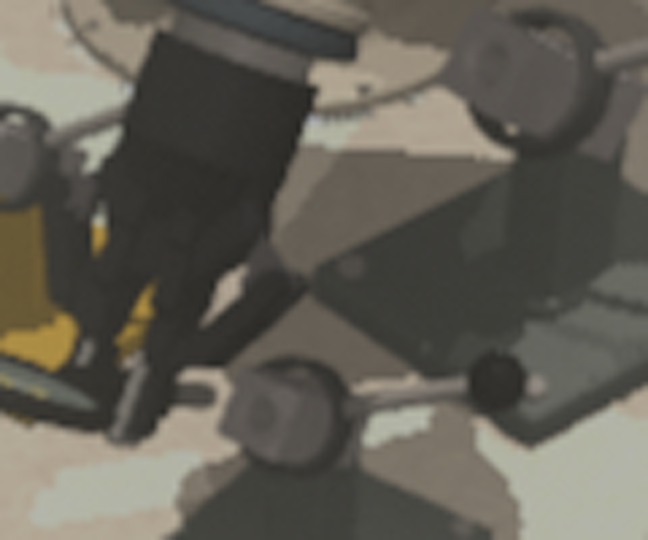

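View pics/top1c.png

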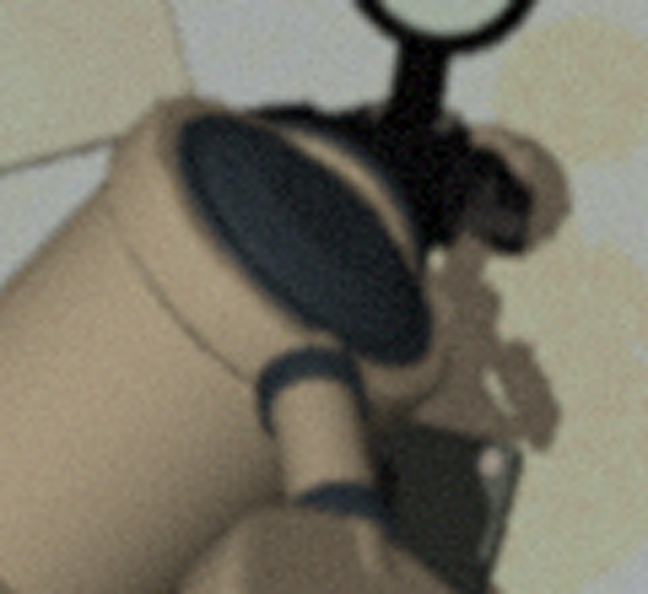

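Run:
```python
from h import *
R,t,o=wristpose()
O=t+R@[-.017,-.041,0]
for k in(0,-.02,-.047):print(k,(O+k*R[:,1]).round(4),((proj("scene",O+k*R[:,1])-[330,180])*5.4).round(1))
M=np.array([.5645,.194,.14])
for M in([.5645,.194,.14],[.5661,.1939,.14],[.5625,.1942,.14]):
    print(M,((proj("scene",M)-[330,180])*5.4).round(1))
s=np.load("pics/scene1.npz")["p"]
cv2.imwrite("pics/s1d.png",cv2.resize(s[240:270,350:395],None,fx=16,fy=16,interpolation=cv2.INTER_CUBIC))
```

```text
0 [0.6272 0.1682 0.186 ] [151.9 394.9]
-0.02 [0.611  0.1722 0.1749] [173.2 395.8]
-0.047 [0.5893 0.1777 0.1599] [201.2 397. ]
[0.5645, 0.194, 0.14] [252.1 408.5]
[0.5661, 0.1939, 0.14] [250.7 410.4]
[0.5625, 0.1942, 0.14] [254.  406.1]
```

View pics/s1d.png

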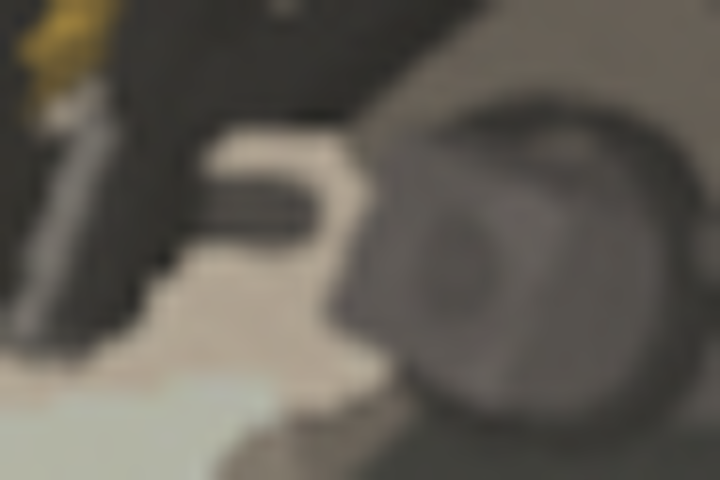

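>>> apply_moves:
  angular:
    - [-0.05,-1.1,0.15]
    - [0,0,0]
    - [0,0,0]
    - [0,0,0]
    - [0,0,0]
  travel:
    - [0,0.01,0]
    - [-0.005,0.003,-0.004]
    - [-0.005,0,-0.004]
    - [-0.004,0,-0.003]
    - [0,0,0]
  hand: [0,0,0,0,0]

```text
time: 9.1
eef_pos: [0.6561, 0.1706, 0.1857]
tool_rot: [0.582, 0.662, 0.247, -0.401]
ft_force: [-0.1, -1.0, -2.0]
opening: 0.0193
```

Run:
```python
from h import *
R,t,o=wristpose();print(o["time"],t.round(4),R.round(4),o["ft_force"].round(1))
O=t+R@[-.017,-.041,0];tip=O-.047*R[:,1];print("tip",tip.round(4),proj("scene",tip), "err vs axis")
M=np.array([.5653,.194,.14]);print((R.T@(tip-M)).round(4))
p,d=viewer.get_image("scene");cv2.imwrite("pics/s2d.png",cv2.resize(p[235:270,345:395],None,fx=15,fy=15,interpolation=cv2.INTER_CUBIC))
p,d=viewer.get_image("top");cv2.imwrite("pics/t2d.png",p)
R,t,p,d=wgrab("w4")
```

```text
9.1 [0.6561 0.1706 0.1857] [[ 5.558e-01  7.947e-01 -2.440e-01]
 [-1.402e-01 -1.997e-01 -9.698e-01]
 [-8.194e-01  5.732e-01  5.000e-04]] [-0.1 -1.  -2. ]
tip [0.5767 0.1905 0.1492] [373.78549092 255.23921309] err vs axis
[-0.0007  0.015   0.0006]
9.2 [0.65663352 0.17069683 0.18610956] [ 0.31829765  0.48282799  1.72931558 -0.69768953  0.49839467  2.68423533]
```

View pics/s2d.png

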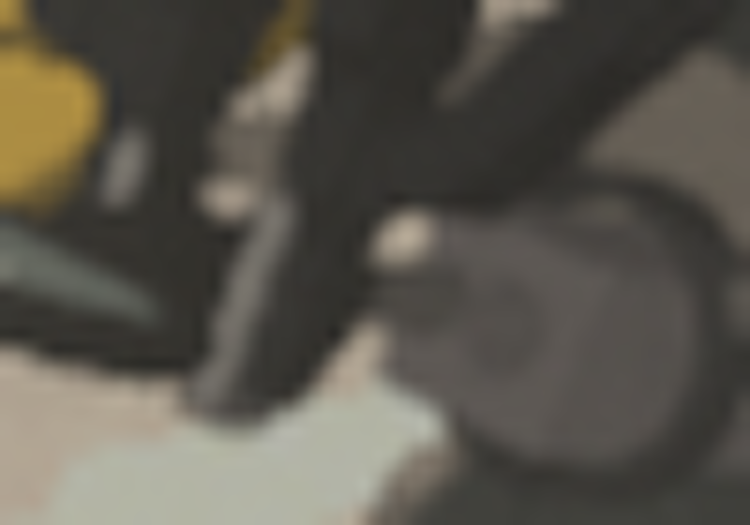

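View pics/w4.png

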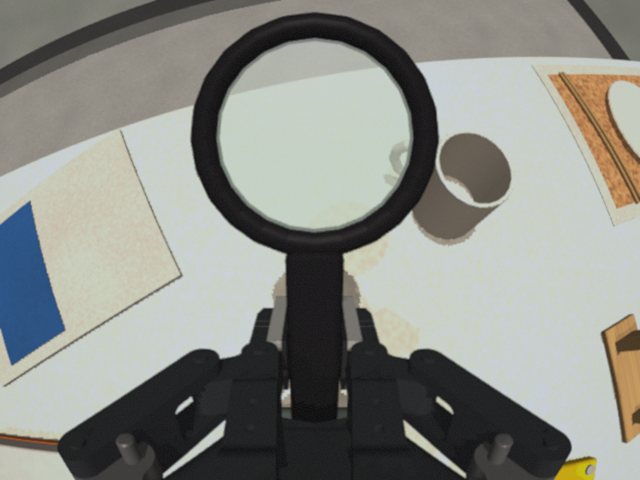

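>>> apply_moves:
  angular:
    - [0,0,0]
    - [0,0,0]
    - [0,0,0]
    - [0,0,0]
    - [0,0,0]
  travel:
    - [-0.0034,0.0009,-0.0037]
    - [-0.004,0.001,-0.0029]
    - [-0.004,0.001,-0.0029]
    - [-0.002,0.0005,-0.0015]
    - [-0.002,0.0005,-0.0014]
  hand: [0,0,0,0,0]

```text
time: 9.88
eef_pos: [0.6417, 0.175, 0.174]
tool_rot: [0.582, 0.663, 0.247, -0.4]
ft_force: [5.9, -0.4, -3.8]
opening: 0.0191
```

Run:
```python
from h import *
R,t,o=wristpose();print(o["time"],t.round(4),o["ft_force"].round(1),(R.T@o["ft_force"]).round(1))
O=t+R@[-.017,-.041,0];tip=O-.047*R[:,1]
M=np.array([.5653,.194,.14]);print((R.T@(tip-M)).round(4))
p,d=viewer.get_image("scene");cv2.imwrite("pics/s3d.png",cv2.resize(p[235:270,345:395],None,fx=15,fy=15,interpolation=cv2.INTER_CUBIC))
```

```text
9.875 [0.6417 0.175  0.174 ] [ 5.9 -0.4 -3.8] [ 6.5  2.6 -1. ]
[ 0.0005 -0.004  -0.0002]
```

View pics/s3d.png

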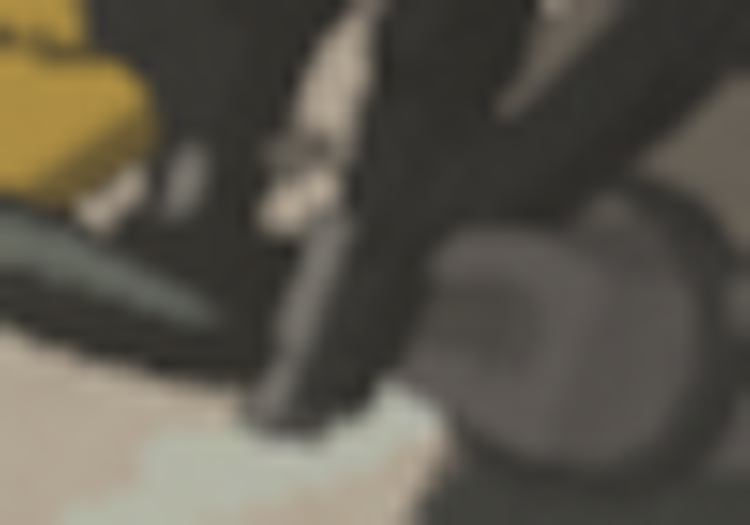

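>>> apply_moves:
  angular:
    - [0,0,0]
    - [0,0,0]
    - [0,0,0]
    - [0,0,0]
    - [0,0,0]
  travel:
    - [0.0008,-0.0002,-0.0012]
    - [0,0,0]
    - [-0.0016,0.0004,-0.0011]
    - [-0.0016,0.0004,-0.0011]
    - [0,0,0]
  hand: [0,0,0,0,0]

```text
time: 10.55
eef_pos: [0.6386, 0.1754, 0.1701]
tool_rot: [0.582, 0.663, 0.247, -0.401]
ft_force: [2.1, 2.4, -3.6]
opening: 0.0196
```

```bash
cat > st.py <<'E'
from h import *
R,t,o=wristpose();print(o["time"],t.round(4),"F",o["ft_force"].round(1),"Ftool",(R.T@o["ft_force"]).round(1),"Mtool",(R.T@o["ft_torque"]).round(2),"Y",R[:,1].round(4),"Zz",R[2,2].round(4))
O=t+R@[-.017,-.041,0];tip=O-.047*R[:,1]
M=np.array([.5653,.194,.14]);print("tip rel",(R.T@(tip-M)).round(4))
E
python3 st.py
```

```text
10.55 [0.6386 0.1754 0.1701] F [ 2.1  2.4 -3.6] Ftool [ 3.8 -0.9 -2.8] Mtool [ 0.22  0.35 -0.24] Y [ 0.7945 -0.1997  0.5736] Zz 0.0
tip rel [ 0.0017 -0.0088  0.0002]
```

>>> apply_moves:
  angular:
    - [0,0,0]
    - [0,0,0]
    - [0,0,0]
    - [0,0,0]
    - [0,0,0]
  travel:
    - [0.0004,0.0003,-0.0004]
    - [-0.0024,0.0006,-0.0017]
    - [-0.0024,0.0006,-0.0017]
    - [-0.0024,0.0006,-0.0017]
    - [0,0,0]
  hand: [0,0,0,0,0]

```text
time: 11.18
eef_pos: [0.6316, 0.1775, 0.1644]
tool_rot: [0.582, 0.662, 0.247, -0.401]
ft_force: [-0.7, 0.3, -1.1]
opening: 0.0193
```

```bash
python3 st.py
```

```text
11.175 [0.6316 0.1775 0.1644] F [-0.7  0.3 -1.1] Ftool [ 0.5 -1.3 -0.1] Mtool [ 0.01 -0.02 -0.37] Y [ 0.7947 -0.1995  0.5733] Zz 0.0003
tip rel [ 0.0021 -0.0181 -0.0001]
```

>>> apply_moves:
  angular:
    - [0,0,0]
    - [0,0,0]
    - [0,0,0]
    - [0,0,0]
    - [0,0,0]
  travel:
    - [-0.0032,0.0008,-0.0023]
    - [-0.0032,0.0008,-0.0023]
    - [-0.0032,0.0008,-0.0023]
    - [-0.0032,0.0008,-0.0023]
    - [0,0,0]
  hand: [0,0,0,0,0]

```text
time: 11.8
eef_pos: [0.6187, 0.1807, 0.1552]
tool_rot: [0.582, 0.662, 0.247, -0.401]
ft_force: [0.6, -0.2, -2.5]
opening: 0.0194
```

```bash
python3 st.py
```

```text
11.8 [0.6187 0.1807 0.1552] F [ 0.6 -0.2 -2.5] Ftool [ 2.5 -0.9  0.1] Mtool [-0.01  0.03 -0.4 ] Y [ 0.7947 -0.1994  0.5733] Zz 0.0003
tip rel [ 0.0022 -0.0342 -0.0001]
```

>>> apply_moves:
  angular:
    - [0,0,0]
    - [0,0,0]
    - [0,0,0]
    - [0,0,0]
    - [0,0,0]
  travel:
    - [-0.0024,0.0006,-0.0017]
    - [-0.0024,0.0006,-0.0017]
    - [-0.0016,0.0004,-0.0011]
    - [-0.0008,0.0002,-0.0006]
    - [0,0,0]
  hand: [0,0,0,0,0]

```text
time: 12.42
eef_pos: [0.6118, 0.1825, 0.1503]
tool_rot: [0.582, 0.663, 0.247, -0.401]
ft_force: [-0.3, 0.7, -1.8]
opening: 0.0194
```

```bash
python3 st.py
```

```text
12.425 [0.6118 0.1825 0.1503] F [-0.3  0.7 -1.8] Ftool [ 1.2 -1.4 -0.6] Mtool [ 0.1   0.12 -0.45] Y [ 0.7945 -0.1997  0.5735] Zz 0.0
tip rel [ 0.0021 -0.0429 -0.0002]
```

>>> apply_moves:
  angular:
    - [0,0,0]
    - [0,0,0]
    - [0,0,0]
    - [0,0,0]
    - [0,0,0]
  travel:
    - [-0.0008,0.0002,-0.0006]
    - [-0.0008,0.0002,-0.0006]
    - [0,0,0]
    - [0,0,0]
    - [0,0,0]
  hand: [0,0,0,0,0]

```text
time: 13.05
eef_pos: [0.6103, 0.1828, 0.1491]
tool_rot: [0.582, 0.663, 0.247, -0.401]
ft_force: [1.2, -0.1, -1.7]
opening: 0.0189
```

```bash
python3 st.py
```

```text
13.05 [0.6103 0.1828 0.1491] F [ 1.2 -0.1 -1.7] Ftool [ 2.1  0.  -0.2] Mtool [ 0.09  0.1  -0.45] Y [ 0.7944 -0.1998  0.5736] Zz 0.0001
tip rel [ 0.0021 -0.0448 -0.0001]
```

Still free; continue in 1 mm steps until the shoulder meets the face.

>>> apply_moves:
  angular:
    - [0,0,0]
    - [0,0,0]
    - [0,0,0]
    - [0,0,0]
    - [0,0,0]
  travel:
    - [-0.0008,0.0002,-0.0006]
    - [0,0,0]
    - [-0.0008,0.0002,-0.0006]
    - [0,0,0]
    - [0,0,0]
  hand: [0,0,0,0,0]

```text
time: 13.68
eef_pos: [0.6089, 0.1832, 0.1481]
tool_rot: [0.582, 0.663, 0.247, -0.401]
ft_force: [3.1, -0.3, 0.8]
opening: 0.0192
```

```bash
python3 st.py
```

```text
13.675 [0.6089 0.1832 0.1481] F [ 3.1 -0.3  0.8] Ftool [ 1.1  3.  -0.5] Mtool [-0.02 -0.07  0.21] Y [ 0.7941 -0.1998  0.574 ] Zz -0.0001
tip rel [ 0.0021 -0.0465 -0.0002]
```

>>> apply_moves:
  angular:
    - [0,0,0]
    - [0,0,0]
    - [0,0,0]
    - [0,0,0]
    - [0,0,0]
  travel:
    - [-0.0008,0.0002,-0.0006]
    - [0,0,0]
    - [-0.0004,0.0001,-0.0003]
    - [0,0,0]
    - [0,0,0]
  hand: [0,0,0,0,0]

```text
time: 14.3
eef_pos: [0.6089, 0.1833, 0.1482]
tool_rot: [0.583, 0.663, 0.246, -0.4]
ft_force: [9.9, -6.4, 4.2]
opening: 0.0192
```

```bash
python3 st.py
```

```text
14.3 [0.6089 0.1833 0.1482] F [ 9.9 -6.4  4.2] Ftool [ 3.  11.5  3.8] Mtool [-0.13 -0.58  1.58] Y [ 0.7929 -0.1999  0.5757] Zz -0.0005
tip rel [ 0.0021 -0.0466 -0.0003]
```

>>> apply_moves:
  angular:
    - [0,0,0]
    - [0,0,0]
    - [0,0,0]
    - [0,0,0]
    - [0,0,0]
  travel:
    - [0.0004,0,0.0003]
    - [0,0,0]
    - [0,0,0]
    - [0,0,0]
    - [0,0,0]
  hand: [0,0.25,0.5,0.6,0.6]

```text
time: 14.92
eef_pos: [0.6078, 0.1836, 0.1473]
tool_rot: [0.582, 0.663, 0.247, -0.401]
ft_force: [0.1, -0.1, -0.1]
opening: 0.0512
```

Run:
```python
exec(open("st.py").read())
p,d=viewer.get_image("scene");cv2.imwrite("pics/s4d.png",cv2.resize(p[190:280,320:440],None,fx=6,fy=6,interpolation=cv2.INTER_CUBIC))
wgrab("w5")
```

```text
14.925 [0.6078 0.1836 0.1473] F [ 0.1 -0.1 -0.1] Ftool [ 0.2 -0.   0. ] Mtool [-0.01  0.03 -0.3 ] Y [ 0.7945 -0.1996  0.5735] Zz 0.0002
tip rel [ 0.0021 -0.048  -0.0002]
14.975 [0.60781103 0.18358985 0.14729276] [ 0.37617468  0.50750957  1.85423034 -0.93910838  0.42728471  2.99582527]
```

View pics/s4d.png

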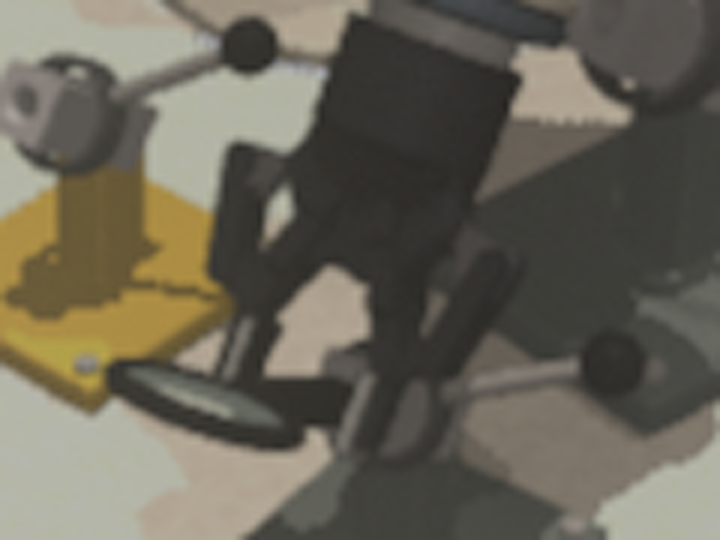

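View pics/w5.png

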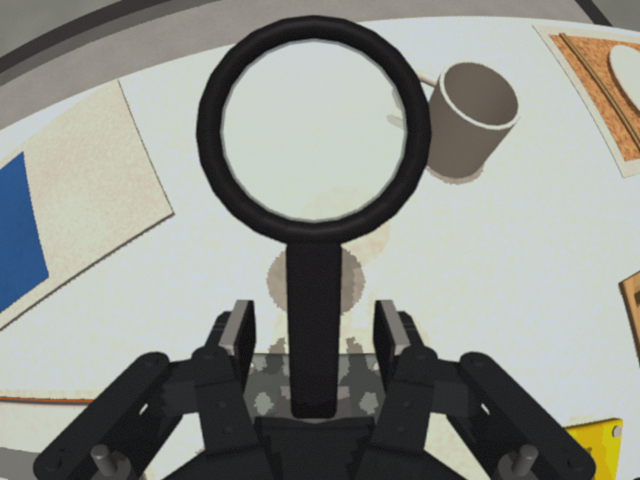

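>>> apply_moves:
  angular:
    - [0,0,0]
    - [0,0,0]
    - [0,0,0]
    - [0,0,0]
    - [-5.56,1.4,8.19]
  travel:
    - [-0.002,0,0.01]
    - [-0.005,0,0.016]
    - [-0.008,0,0.02]
    - [-0.011,0,0.02]
    - [-0.011,0.003,0.02]
  hand: [0.6,0.6,0.6,0.6,0.6]

```text
time: 15.65
eef_pos: [0.5704, 0.1864, 0.2339]
tool_rot: [0.639, 0.608, 0.281, -0.378]
ft_force: [-0.1, 0.2, -0.8]
opening: 0.0514
```

>>> apply_moves:
  angular:
    - [-5.56,1.4,8.19]
    - [-5.56,1.4,8.19]
    - [-5.56,1.4,8.19]
    - [-5.56,1.4,8.19]
    - [-5.56,1.4,8.19]
  travel:
    - [-0.011,0.01,0.02]
    - [-0.01,0.015,0.01]
    - [-0.01,0.02,0]
    - [-0.005,0.02,0]
    - [0,0.02,0]
  hand: [0.6,0.3,0,0,0]

```text
time: 16.27
eef_pos: [0.5344, 0.2721, 0.2634]
tool_rot: [0.836, 0.28, 0.415, -0.223]
ft_force: [-0.3, 0.0, 0.2]
opening: 0.0
```

>>> apply_moves:
  angular:
    - [-5.56,1.4,8.19]
    - [-5.56,1.4,8.19]
    - [-5.56,1.4,8.19]
    - [0,0,0]
    - [0,0,0]
  travel:
    - [0,0,0]
    - [0,0,0]
    - [0,0,0]
    - [0,0,0]
    - [0,0,0]
  hand: [0,0,0,0,0]

```text
time: 16.9
eef_pos: [0.5349, 0.2715, 0.2634]
tool_rot: [0.88, 0.059, 0.458, -0.11]
ft_force: [-0.7, -0.7, 0.0]
opening: 0.0002
```

Run:
```python
from h import *
p,d=viewer.get_image("scene");cv2.imwrite("pics/s5.png",p);np.savez("pics/s5.npz",p=p,d=d)
p,d=viewer.get_image("top");np.savez("pics/t5.npz",p=p,d=d);cv2.imwrite("pics/t5.png",p)
R,t,p,d=wgrab("w6");print(R.round(3))
M=np.array([.567,.194,.14]);Xc=np.array([.7945,-.1996,.5736]);Yc=np.array([.2436,.9699,0]);Zc=np.cross(Xc,Yc)
for ang in(.15,.4,.6,.75,.9,1.0,1.1,1.2):
    a=np.radians(50)+ang;B=M-.038*Xc+.105*(np.sin(a)*Yc+np.cos(a)*Zc);print(ang,B.round(4),"tip",(B+.014*Zc).round(4))
```

```text
17.0 [0.53490296 0.27153105 0.26336182] [ 0.61375323  0.31591485  1.74791054 -0.67338704  0.77087709  1.28369305]
[[ 0.556  0.246  0.794]
 [-0.14   0.969 -0.203]
 [-0.819  0.002  0.573]]
0.15 [0.5282 0.2962 0.163 ] tip [0.5204 0.2981 0.1745]
0.4 [0.5441 0.3032 0.1435] tip [0.5363 0.3052 0.1549]
0.6 [0.5565 0.3044 0.1266] tip [0.5488 0.3063 0.1381]
0.75 [0.5654 0.3025 0.1137] tip [0.5576 0.3045 0.1252]
0.9 [0.5736 0.2984 0.101 ] tip [0.5658 0.3004 0.1124]
1.0 [0.5786 0.2945 0.0926] tip [0.5708 0.2964 0.1041]
1.1 [0.5832 0.2896 0.0846] tip [0.5754 0.2915 0.096 ]
1.2 [0.5873 0.2838 0.0768] tip [0.5795 0.2858 0.0883]
```

View pics/s5.png

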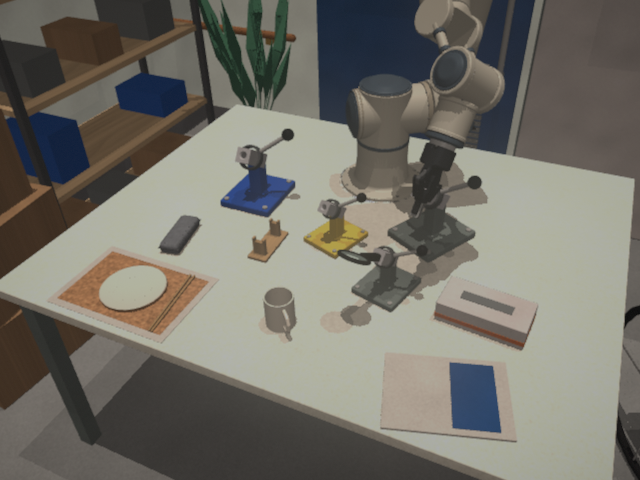

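View pics/w6.png

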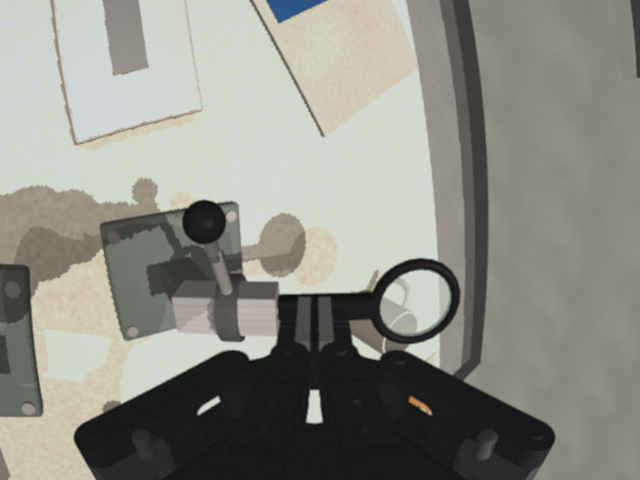

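Run:
```python
from h import *
p=cv2.imread("pics/w6.png");cv2.imwrite("pics/w6c.png",cv2.resize(p[250:350,160:300],None,fx=5.5,fy=5.5,interpolation=cv2.INTER_CUBIC))
p=cv2.imread("pics/t5.png");cv2.imwrite("pics/t5c.png",cv2.resize(p[170:300,170:300],None,fx=4.5,fy=4.5,interpolation=cv2.INTER_CUBIC))
```

```text
(no output)
```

View pics/w6c.png

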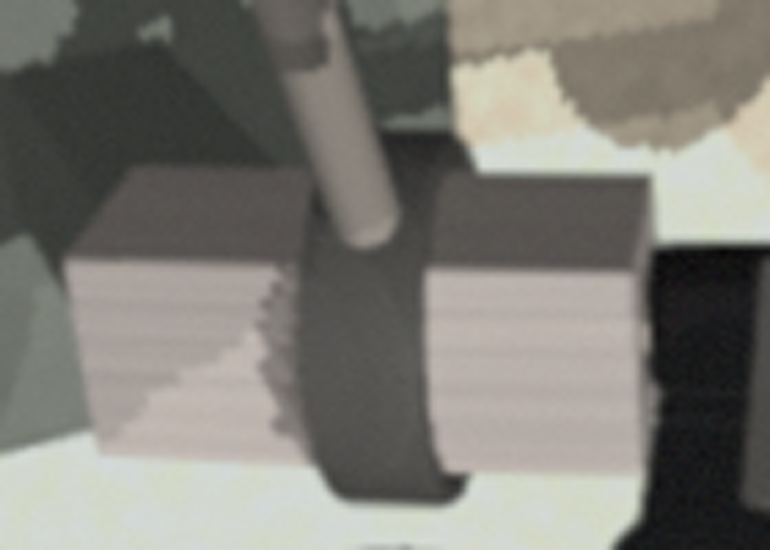

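View pics/t5c.png

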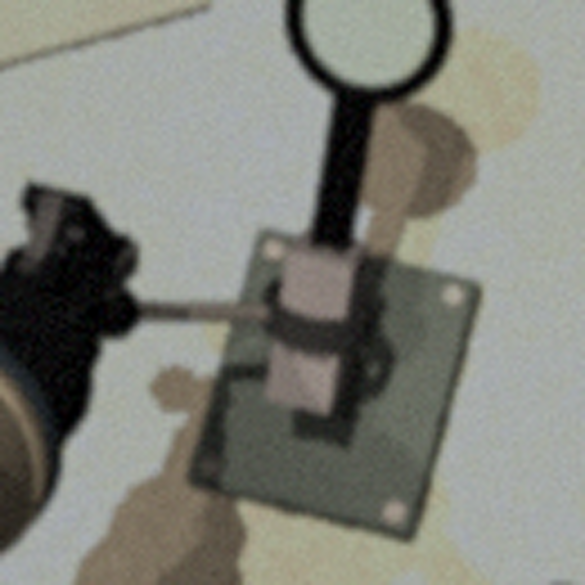

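>>> apply_moves:
  angular:
    - [0,0,0]
    - [0,0,0]
    - [0,0,0]
    - [0,0,0]
    - [0,0,0]
  travel:
    - [-0.013,0.015,-0.005]
    - [-0.015,0.014,-0.02]
    - [-0.003,0,-0.02]
    - [0.003,0,-0.018]
    - [0.005,0,-0.013]
  hand: [0,0,0,0,0]

```text
time: 17.68
eef_pos: [0.5119, 0.3006, 0.1866]
tool_rot: [0.88, 0.057, 0.458, -0.109]
ft_force: [-0.2, 0.6, 0.9]
opening: -0.0001
```

Run:
```python
from h import *
R,t,p,d=wgrab("w7")
B=np.array([.528,.296,.1625]);print(wproj(R,t,B),wproj(R,t,t),"ball in tool",(R.T@(B-t)).round(4))
p,d=viewer.get_image("scene");cv2.imwrite("pics/s7.png",cv2.resize(p[190:290,360:460],None,fx=6,fy=6,interpolation=cv2.INTER_CUBIC))
```

```text
17.675 [0.51189286 0.30058324 0.18661944] [ 0.69249387  0.43578709  1.82782006 -0.8402549   0.66997019  1.56141223]
[315.62658443 287.82782172] [316.09792582 315.73697852] ball in tool [ 0.0294 -0.0005 -0.0001]
```

View pics/w7.png

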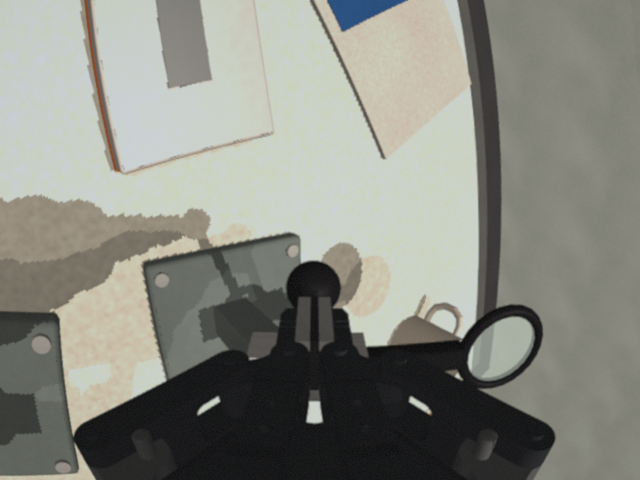

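View pics/s7.png

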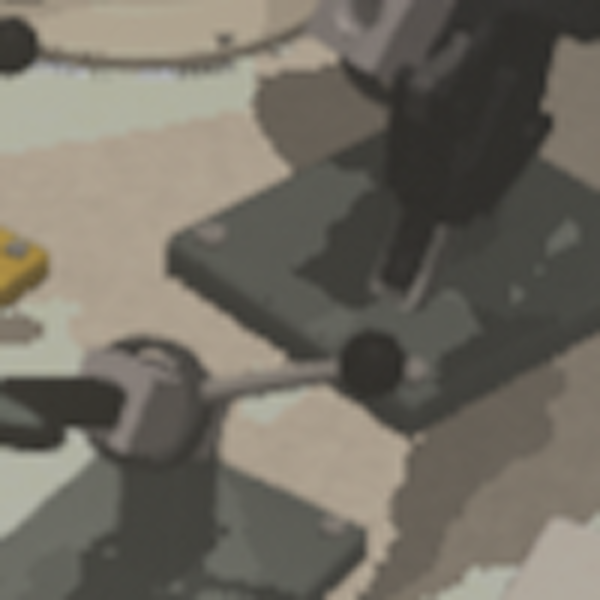

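>>> apply_moves:
  angular:
    - [0,0,0]
    - [0,0,0]
    - [0,0,0]
    - [0,0,0]
    - [0,0,0]
  travel:
    - [0.004,0,-0.006]
    - [0.005,0.001,-0.0065]
    - [0.005,0.001,-0.0065]
    - [0.005,0.001,-0.0065]
    - [0.005,0.001,-0.0065]
  hand: [0,0,0,0,0]

```text
time: 18.4
eef_pos: [0.5363, 0.3047, 0.155]
tool_rot: [0.88, 0.057, 0.458, -0.109]
ft_force: [-1.0, 3.0, 3.2]
opening: 0.0
```

>>> apply_moves:
  angular:
    - [0,0,0]
    - [0,0,0]
    - [0,0,0]
    - [0,0,0]
    - [0,0,0]
  travel:
    - [0.004,0.001,-0.0055]
    - [0.004,0,-0.0055]
    - [0.004,0,-0.0055]
    - [0.004,0,-0.0055]
    - [0.004,-0.001,-0.0055]
  hand: [0,0,0,0,0]

```text
time: 19.02
eef_pos: [0.5561, 0.3044, 0.1274]
tool_rot: [0.88, 0.057, 0.458, -0.109]
ft_force: [-1.3, 2.0, 1.5]
opening: -0.0001
```

```bash
python3 st.py
```

```text
19.025 [0.5561 0.3044 0.1274] F [-1.3  2.   1.5] Ftool [-2.2  1.6 -0.6] Mtool [-0.03  0.33  0.34] Y [2.442e-01 9.697e-01 1.000e-04] Zz 0.5733
tip rel [-0.0273  0.0168 -0.0366]
```

>>> apply_moves:
  angular:
    - [0,0,0]
    - [0,0,0]
    - [0,0,0]
    - [0,0,0]
    - [0,0,0]
  travel:
    - [0.003,-0.001,-0.0047]
    - [0.003,-0.0015,-0.0047]
    - [0.003,-0.0015,-0.0047]
    - [0.003,-0.002,-0.0047]
    - [0.003,-0.002,-0.0047]
  hand: [0,0,0,0,0]

```text
time: 19.65
eef_pos: [0.5711, 0.2964, 0.1041]
tool_rot: [0.88, 0.057, 0.458, -0.109]
ft_force: [-1.0, 2.0, 2.6]
opening: -0.0001
```

```bash
python3 st.py
python3 - <<'E'
from h import *
R,t,p,d=wgrab("w8")
E
```

```text
19.65 [0.5711 0.2964 0.1041] F [-1.   2.   2.6] Ftool [-3.   1.7  0.3] Mtool [-0.02  0.28  0.25] Y [2.442e-01 9.697e-01 3.000e-04] Zz 0.5733
tip rel [ 0.0013  0.0127 -0.0365]
19.65 [0.57107911 0.29638064 0.1040635 ] [ 0.61272313  0.61474507  1.79857126 -1.02138431  0.53406613  1.71260707]
```

View pics/w8.png

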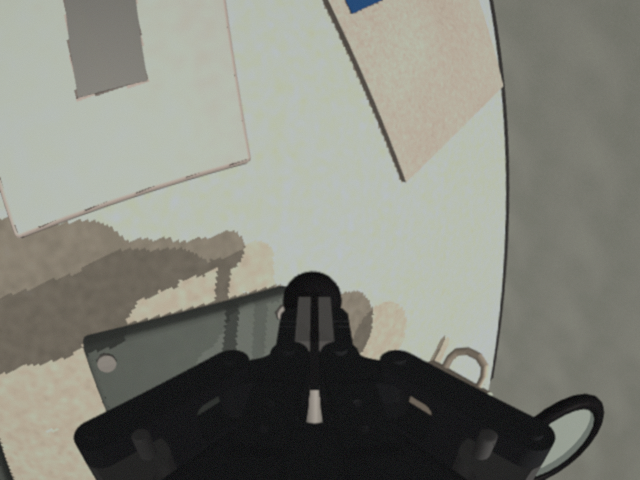

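>>> apply_moves:
  angular:
    - [0,0,0]
    - [0,0,0]
    - [0,0,0]
    - [0,0,0]
    - [0,0,0]
  travel:
    - [0.0023,-0.0024,-0.004]
    - [0.0022,-0.0026,-0.004]
    - [0.0021,-0.0028,-0.004]
    - [0.001,-0.0015,-0.002]
    - [0,0,0]
  hand: [0,0,0,0,0]

```text
time: 20.32
eef_pos: [0.5784, 0.2869, 0.0901]
tool_rot: [0.88, 0.057, 0.458, -0.109]
ft_force: [-0.2, 0.8, -0.7]
opening: -0.0002
```

```bash
python3 st.py
```

```text
20.325 [0.5784 0.2869 0.0901] F [-0.2  0.8 -0.7] Ftool [ 0.4  0.7 -0.7] Mtool [-0.03  0.27 -0.05] Y [ 2.446e-01  9.696e-01 -3.000e-04] Zz 0.5731
tip rel [ 0.0181  0.0053 -0.0368]
```

>>> apply_moves:
  angular:
    - [0,0,0]
    - [0,0,0]
    - [0,0,0]
    - [0,0,0]
    - [0,0,0]
  travel:
    - [0.0009,-0.0013,-0.0016]
    - [0,0,0]
    - [0.0009,-0.0012,-0.0016]
    - [0,0,0]
    - [0,0,0]
  hand: [0,0,0,0,0]

```text
time: 20.95
eef_pos: [0.5799, 0.2857, 0.088]
tool_rot: [0.88, 0.057, 0.458, -0.108]
ft_force: [-16.7, 7.8, 18.9]
opening: 0.0
```

```bash
python3 st.py
```

```text
20.95 [0.5799 0.2857 0.088 ] F [-16.7   7.8  18.9] Ftool [-25.8   3.6  -4. ] Mtool [-0.01  0.88  0.54] Y [0.2428 0.9701 0.0017] Zz 0.5738
tip rel [ 0.0211  0.0044 -0.0366]
```

>>> apply_moves:
  angular:
    - [0,0,0]
    - [0,0,0]
    - [0,0,0]
    - [0,0,0]
    - [0,0,0]
  travel:
    - [0.0009,-0.0005,-0.0016]
    - [0,0,0]
    - [0.0005,-0.0002,-0.0008]
    - [0,0,0]
    - [0,0,0]
  hand: [0,0,0,0,0]

```text
time: 21.58
eef_pos: [0.5805, 0.2855, 0.0872]
tool_rot: [0.881, 0.057, 0.458, -0.107]
ft_force: [-42.1, 10.6, 53.6]
opening: -0.0002
```

```bash
python3 st.py
```

```text
21.575 [0.5805 0.2855 0.0872] F [-42.1  10.6  53.6] Ftool [-68.8   0.2  -4.7] Mtool [-0.01  1.27 -0.01] Y [0.2418 0.9703 0.0026] Zz 0.5747
tip rel [ 0.0222  0.0043 -0.0365]
```

>>> apply_moves:
  angular:
    - [0,0,0]
    - [0,0,0]
    - [0,0,0]
    - [0,0,0]
    - [0,0,0]
  travel:
    - [-0.003,0.001,0.004]
    - [-0.008,0.002,0.012]
    - [-0.011,0.003,0.0165]
    - [-0.016,0.005,0.025]
    - [-0.016,0.01,0.025]
  hand: [0,0,0,0,0]

```text
time: 22.2
eef_pos: [0.5268, 0.3047, 0.168]
tool_rot: [0.88, 0.057, 0.459, -0.109]
ft_force: [0.2, 1.0, -0.1]
opening: -0.0001
```

>>> apply_moves:
  angular:
    - [0,0,0]
    - [0,0,0]
    - [0,0,0]
    - [0,0,0]
    - [0,0,0]
  travel:
    - [-0.01,0.01,0.03]
    - [0,0.01,0.03]
    - [0,0.01,0.02]
    - [0,0,0]
    - [0,0,0]
  hand: [0,0,0,0,0]

```text
time: 22.82
eef_pos: [0.5172, 0.3344, 0.2465]
tool_rot: [0.88, 0.057, 0.459, -0.109]
ft_force: [0.7, 0.4, -0.4]
opening: 0.0
```

Run:
```python
from h import *
exec(open("st.py").read())
R,t,p,d=wgrab("w9")
for n in("scene","top"):
    q,e=viewer.get_image(n);np.savez(f"pics/{n}9.npz",p=q,d=e);cv2.imwrite(f"pics/{n}9.png",q)
    x0,y0,w,h,f=(320,210,130,100,6) if n=="scene" else (170,160,130,130,4.5)
    cv2.imwrite(f"pics/{n}9c.png",cv2.resize(q[y0:y0+h,x0:x0+w],None,fx=f,fy=f,interpolation=cv2.INTER_CUBIC))
```

```text
22.825 [0.5172 0.3344 0.2465] F [ 0.7  0.4 -0.4] Ftool [0.7 0.5 0.2] Mtool [0.02 0.33 0.01] Y [ 2.444e-01  9.697e-01 -7.000e-04] Zz 0.5726
tip rel [-0.1508  0.0363 -0.0054]
22.825 [0.5171607  0.33441419 0.2465061 ] [ 0.73788916  0.38145109  1.69419778 -0.70193381  0.83215904  1.40755833]
```

View pics/w9.png

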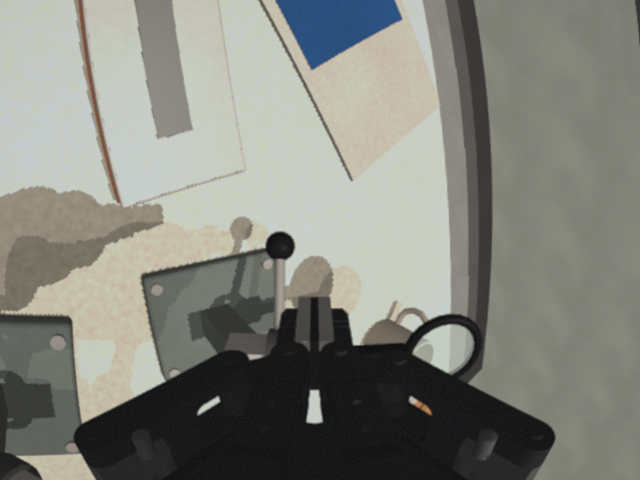

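View pics/scene9c.png

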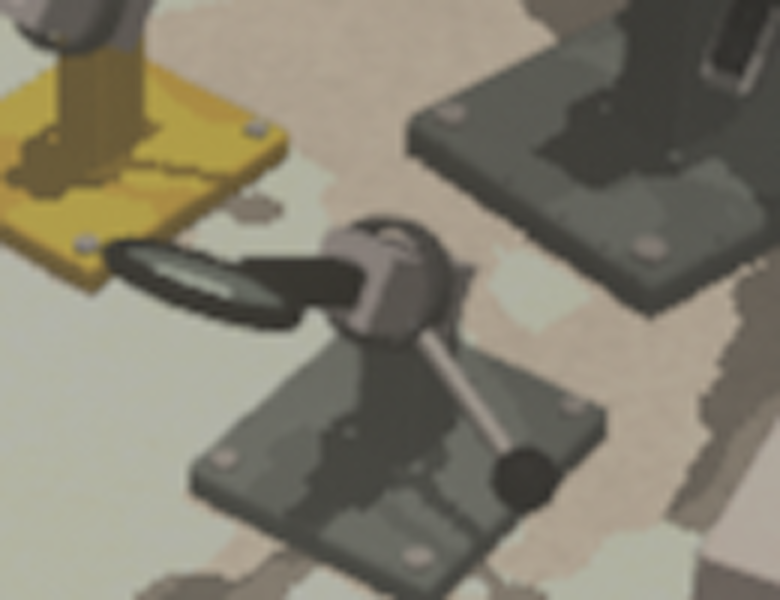

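View pics/top9c.png

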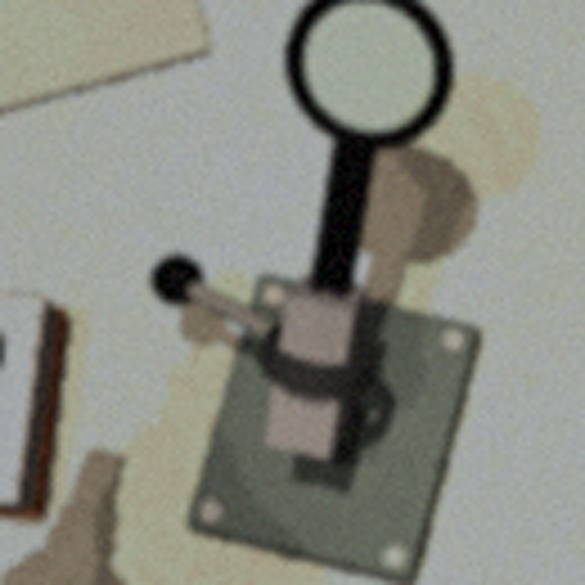

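Run:
```python
from h import *
M=np.array([.567,.194,.14]);Xc=np.array([.7945,-.1996,.5736]);Yc=np.array([.2436,.9699,0]);Zc=np.cross(Xc,Yc)
L=M+.118*Xc
for n in("top","scene"):
    a=np.load(f"pics/{n}9.npz");p,d=a["p"],a["d"];P=cloud(n,d);g=cv2.cvtColor(p,cv2.COLOR_BGR2GRAY)
    q=(P-L)@np.stack([Xc,Yc,Zc],1);r=np.hypot(q[...,0],q[...,1])
    m=(r<.05)&(np.abs(q[...,2])<.03)&(d>0)&(g<60)
    W=q[m];A=np.c_[W[:,:2],np.ones(len(W))];c=np.linalg.lstsq(A,W[:,2],rcond=None)[0];print(n,len(W),"slopes deg",np.degrees(c[:2]),"off",c[2],"centroid",W.mean(0),"xrange",np.percentile(W[:,0],[1,99]),"y",np.percentile(W[:,1],[1,99]))
    gd=(np.abs(q[...,1])<.006)&(q[...,0]<-.04)&(q[...,0]>-.16)&(np.abs(q[...,2])<.03)&(g<45)&(d>0)
    print(" grip min x (collet)",np.percentile(q[gd][:,0],[1,5])+.118)
a=1.2+np.radians(50);B=M-.038*Xc+.105*(np.sin(a)*Yc+np.cos(a)*Zc);print("ball pred 1.2",proj("top",B),proj("scene",B))
print("seen top",np.array([178,279])/4.5+[170,160],"scene",np.array([526,477])/6+[320,210])
print(tri(np.array([178,279])/4.5+[170,160],np.array([526,477])/6+[320,210])[0],B)
# bystanders moved?
for n in("top","scene"):
    d=cv2.absdiff(np.load(f"pics/{n}9.npz")["p"],np.load(f"pics/{n}0.npz")["p"]).max(2)
    for nm,(x0,y0,x1,y1) in dict(top=dict(mug=(300,140,345,185),case=(475,203,522,275),box=(85,215,150,275)),scene=dict(mug=(262,288,298,332),case=(158,213,202,255),box=(435,280,540,345)))[n].items(): print(n,nm,(d[y0:y1,x0:x1]>50).sum())
```

```text
top 354 slopes deg [-4.21669439  0.46802995] off -0.0011462412704634428 centroid [-0.00524917 -0.00168109 -0.00077366] xrange [-0.04851191  0.03792607] y [-0.0394063   0.03788185]
 grip min x (collet) [-0.03893591  0.00166538]
scene 85 slopes deg [-6.08997377 -0.89552992] off -0.0030161669948429223 centroid [ 0.00982353  0.01740409 -0.00433234] xrange [-0.04415489  0.04253171] y [-0.03426772  0.04133911]Traceback (most recent call last):
  File "<stdin>", line 10, in <module>
    return _quantile_unchecked(
        a, q, axis, out, overwrite_input, method, keepdims, weights)
    return _ureduce(a,
                    func=_quantile_ureduce_func,
    ...<5 lines>...
                    overwrite_input=overwrite_input,
                    method=method)
    r = func(a, **kwargs)
    result = _quantile(arr,
                       quantiles=q,
    ...<2 lines>...
                       out=out,
                       weights=wgt)
    slices_having_nans = np.isnan(arr[-1, ...])
                                  ~~~^^^^^^^^^
IndexError: index -1 is out of bounds for axis 0 with size 0
```

>>> apply_moves:
  angular:
    - [0,0,0]
    - [0,0,0]
    - [0,0,0]
    - [0,0,0]
    - [0,0,0]
  travel:
    - [0.01,-0.005,0.005]
    - [0.02,-0.005,0.015]
    - [0.02,-0.005,0.015]
    - [0.01,-0.005,0.015]
    - [0,0,0]
  hand: [0,0,0,0,0]

```text
time: 23.6
eef_pos: [0.579, 0.3144, 0.2983]
tool_rot: [0.88, 0.058, 0.458, -0.109]
ft_force: [-0.1, 0.2, -0.7]
opening: 0.0001
```

Run:
```python
from h import *
R,t,p,d=wgrab("w10")
M=np.array([.567,.194,.14]);Xc=np.array([.7945,-.1996,.5736]);Yc=np.array([.2436,.9699,0]);Zc=np.cross(Xc,Yc)
for x in(-.085,0,.08): print(x,wproj(R,t,M+x*Xc+.017*Yc*0+(.017 if x<=0 else .009)*Zc))
u,v=wproj(R,t,M).astype(int);u0,v0=max(u-70,0),max(v-50,0)
cv2.imwrite("pics/w10c.png",cv2.resize(p[v0:v0+100,u0:u0+140],None,fx=5.5,fy=5.5,interpolation=cv2.INTER_CUBIC));print(u0,v0)
a=1.2+np.radians(50);B=M-.038*Xc+.105*(np.sin(a)*Yc+np.cos(a)*Zc)
print("seen/pred ball",tri(np.array([178,279])/4.5+[170,160],np.array([526,477])/6+[320,210])[0],B)
for n in("top","scene"):
    d=cv2.absdiff(np.load(f"pics/{n}9.npz")["p"],np.load(f"pics/{n}0.npz")["p"]).max(2)
    for nm,(x0,y0,x1,y1) in dict(top=dict(mug=(300,140,345,185),case=(475,203,522,275),box=(85,215,150,275)),scene=dict(mug=(262,288,298,332),case=(158,213,202,255),box=(435,280,540,345)))[n].items(): print(n,nm,(d[y0:y1,x0:x1]>50).sum())
```

```text
23.6 [0.57902536 0.31439076 0.29831015] [ 0.6323425   0.35835968  1.56296067 -0.6024676   0.89481384  1.18765621]
-0.085 [143.87827763 355.79143071]
0 [229.65094231 361.98729132]
0.08 [319.43322903 358.48984177]
163 301
seen/pred ball [0.58486764 0.28552095 0.07493746] [0.58733429 0.28380804 0.07682356]
top mug 0
top case 0
top box 1379
scene mug 0
scene case 0
scene box 137
```

View pics/w10c.png

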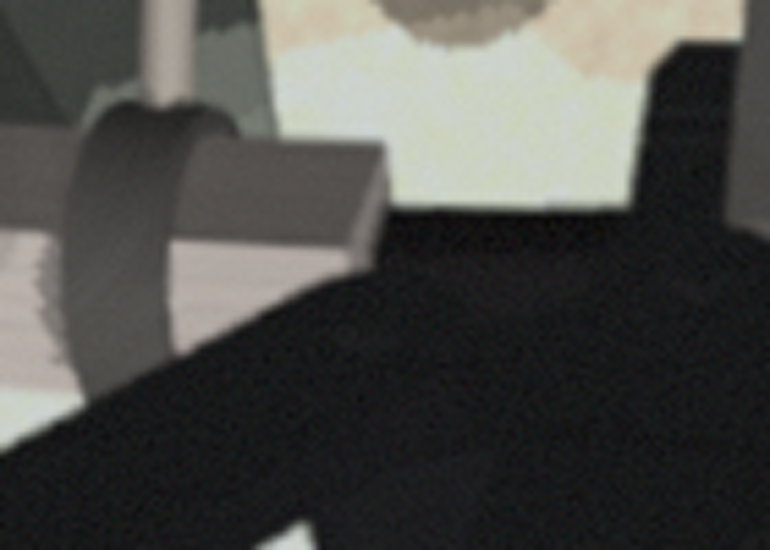

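View pics/w10.png

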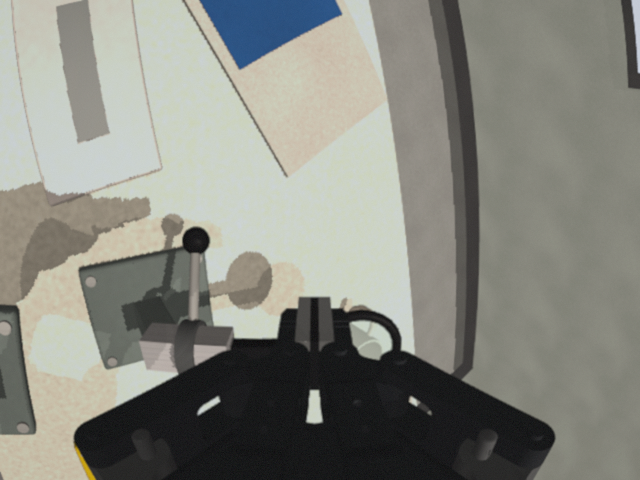

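Run:
```python
from h import *
q=np.hstack([np.load(f"pics/{n}.npz")["p"][270:350,425:545] for n in("scene0","scene9")]);q2=np.hstack([np.load(f"pics/{n}.npz")["p"][205:285,75:195] for n in("top0","top9")])
cv2.imwrite("pics/bx.png",cv2.resize(np.vstack([q,q2]),None,fx=3.3,fy=3.3))
```

```text
(no output)
```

View pics/bx.png

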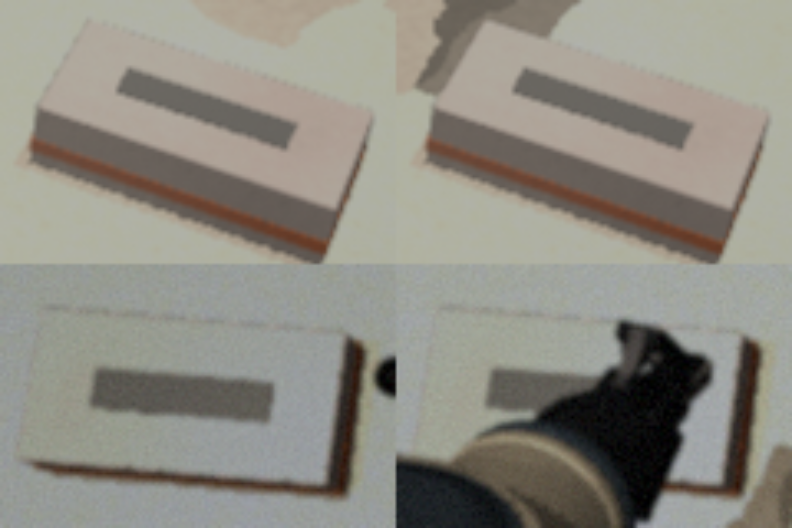

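The box did not move: its outline is the same in both views, and the extra pixels are the arm and its shadow. The arm is clear of everything, so I'm handing in.

```bash
python3 -c "
from bench import ticket
print(ticket.job_done())"
```

```text
the job is handed in; nothing more can be done
None
```

The magnifier is standing in the smaller grey stand with its shank pushed home and the clamp lever swung down to its stop. I handed in at about 23.6 s. I took it off the rest, pushed it in until the shoulder met the collet's face, let go, and swung the lever down with the shut fingers.

**Last checks**
- **Shank home:** in the push-in, the advance stopped at about 46.6 mm of the nominal 47 mm, with 11.5 N along the axis. The last wrist picture shows no gap at the face. A rougher depth reading put the grip's end about 1.7 mm out, which is within its noise.
- **Lens level side to side:** the two depth fits gave +0.5° and −0.9°, so level within noise. The same fits disagreed with the expected slope along the handle by 4–6°. I put that down to depth noise and play in the hole, and did not check it further.
- **Lever at the stop:** the ball is within about 4 mm of where it should be at a nut angle of 1.2. The force rose sharply at the stop, to about 69 N on the fingertips. That is more than was needed; the wrist limit is 120 N, and I took the 40 N limit to cover only the arm and gripper body.
- **Bystanders:** the mug and case showed no change in either fixed view. The tissue box check flagged pixels, but its outline is the same in both views; the difference was the arm and its shadow.
- **Robot clear:** at hand-in the arm was clear of everything, with a force reading near zero.

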